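# Charge the polishing pot, screw it shut and bar it

### The arm

A 6-joint arm with a two-finger parallel gripper is mounted at the origin on the work surface. World frame = base frame: x ahead of the robot, y to its left, z up, the work surface at z = 0. Lengths are in m, angles in rad, forces in N, time in s.
With the tool pointing down it reaches from about 0.425 to 0.95 m from the base axis. Payload 3.5 kg.
Tool frame: the origin (TCP) lies on the centre line of the jaws, within the pads' length; the fingertips stand 19 mm ahead of it and the grasp point (between the pads) is the TCP; z points along the fingers, y is the line along which they close (so a half turn about z gives the same grasp; the last joint's range is limited). The gripper opens to 85 mm and grips with 20 to 120 N. Pads are 22 mm wide; open, the fingers measure 114 mm over their backs; the gripper's body (76 mm by 85 mm) begins 54 mm behind the grasp point. The pads swing forward as they close: fully open they stand 13 mm farther back than shut.
Start: joints at [1.151, 0.286, 1.577, -0, 1.279, -0.15], TCP at [0.18, 0.651, 0.25] pointing down, gripper open.
Joint ranges: [-2.77, 2.77], [-0.9, 2.22], [0.21, 2.48], [-1.53, 4.67], [0.24, 2.81], [-2.84, 2.84]. Speed limits (rad/s): [2.79, 2.79, 3.14, 3.14, 3.14, 3.14].

### API

Orientations are given as a unit quaternion [x, y, z, w].
In Python, from plant import ctrl, imaging gives the robot as it stands. The module is installed in compiled form; this text tells all that it offers.
- The arm moves only by the shell command python3 -m handwheel 'ROWS' [OPENING] [FORCE]. ROWS is JSON, one flat list of numbers, 6 for each row, row after row: the shift along the world's x, y, z in units of 150 mm (1.0 is 150 mm), then the turn, a rotation vector about the world's x, y, z in units of 90 degrees (1.0 is 90 degrees). In form: [tx, ty, tz, rx, ry, rz, tx, ty, tz, rx, ry, rz, ...]. A call has 1 to 5 rows; each row shifts and turns the commanded pose from where the row before left it; what a row does not reach is not made up. A row lasts 1/12 s, in which the tool goes at most 41.7 mm and 7.16 degrees, less where a joint would pass 70% of its speed; a pose out of reach is approached as far as the arm can. A call with a number of a shift or a turn outside -1 to 1 is refused whole. A call with a gripper value outside its range is refused whole. OPENING is the opening, from 0 (shut) to 1 (fully open), set as the call begins (- or left out, the last holds). The fingers move at their own pace and stop on an object; FORCE is the grip in N (left out, the last holds). Time passes only in rows, so rows that do not move let the fingers close. It gives the time, the measured TCP pose, the force, the opening and the grip force at its end, in the units of the state.
- ctrl.get_state(): the state, without advancing time (a new reading comes with each control period).
- imaging.read_camera(name): name is "scene" or "top" or "wrist"; returns (picture, depth): 480x640x3 uint8, blue, green, red; 480x640 float32, m along the optical axis (not along the pixel's ray), 0 where there is no reading.
- imaging.get_calibration(name): a dict with "fovy" (degrees; the focal length in pixels is half the picture's height over the tangent of half this angle, whatever the lens; pixels are square), "cx", "cy" (the principal point, pixels), "distortion" ([k1, k2, p1, p2, k3] as OpenCV has them; the pictures are not rectified), "R" (3x3) and "t" (3): a world point X has camera coordinates R X + t. Camera axes: x right, y down, z forward; pixel columns grow to the right and rows downward; lengths in m; the calibration is good to about 2 mm. A picture is of the moment at which its call begins: read the wrist's pose just before it. get_calibration takes no time and is no camera call; for the wrist camera it gives the pose at the moment of the call.
- ctrl.sign_off(): hands the job in; it is judged then, once.
The state is a dict: "time": time; "qpos": joint angles; "dq": joint speeds; "joint_efforts": joint torques, N m; "eef_pos": TCP position; "tcp_rot": TCP orientation; "contact_force": force on the tool from outside, world axes, zero at the start; "wrist_torque": the same for the moment, N m; "opening": opening from 0.0 (shut) to 1.0 (fully open); "finger_force": force on a finger pad.
Only numpy, scipy, OpenCV 4.12 (cv2) and the standard library are available. Lean on these libraries where they do the work, as an engineer would, in place of code of your own. Each camera call takes 0.05 s, during which the arm holds its last target. There are 200 camera calls.

### The job

Load the vibratory polisher: unscrew the pot's captive cap and swing it clear on its arm, put every brass casting lying on the bench into the pot, then swing the cap back over the mouth and screw it fully home. Last, lay the steel hold-down bar flat across the two saddle posts over the cap, down in both saddles and centred. Leave the jar, the pliers and the screwdriver where they are.

Things in the scene. Friction and masses are not known exactly. Their poses are not given: they have to be found in the camera images.
- polisher: polisher fixed to the bench: grey base 190 (x -75 to 115) x 210 (y) x 12 mm high; origin at its underside on the pot's axis. Pot: outer diameter 72, wall 4, rim 72 and inner floor 17 mm above the bench. Saddle posts at y = -85 and +85: saddle 46 (x) x 18 (y) mm, floor 133 mm above the bench, 12 mm ears at its x ends, 30 mm slot between them along y. Arm's pivot post at x = 60, y = 60, 102 mm high
- pot_mouth (a point): centre of the pot's mouth, at rim height (72 mm above the bench), fixed; axes as the polisher's
- cap_pivot (a point): point on the vertical axis about which the cap's arm swings, at rim height, fixed, 85 mm from the pot's axis, midway between the polisher's +x and +y
- saddle_mid (a point): midpoint between the two saddles at the height of their floors (133 mm above the bench), on the pot's axis; axes as the polisher's, the bar has to lie along its y
- cap_knob (a point): grip point on the cap's axis: the knob is an upright ribbed cylinder, diameter 30, 28 mm high, from 20 mm below to 8 mm above this point. With the cap home the point is 47 mm above the rim and 22 mm above the arm's top, so fingertips must not go lower than 20 mm below it; it rises with the thread
- cap (a joint): turn of the cap in its arm, rad: 0 = screwed fully home (a stop), grows anticlockwise seen from above (unscrewing), stop at 3.0; rises 3 mm per rad; stays where left (0.03 N m friction). Below about 2.4 its plug (56 mm across, 7 mm deep) is in the mouth and the arm cannot swing. 0 to 0.35 at the start; the white mark on the knob lies along the arm at 0
- cap_arm (a joint): swing of the arm carrying the cap, rad: 0 = cap over the pot (a stop), grows anticlockwise seen from above, taking the cap (76 mm across) to the polisher's +x side, stop at 1.9; stays where left (0.04 N m friction). 85 mm from pivot to cap axis, 14 mm wide, top 97 mm above the bench; it turns the cap with it. The cap can be screwed down only with the arm within 0.04 of 0
- bar: steel hold-down bar, plain and rectangular, 230 (x) x 24 (y) x 12 (z) mm, 0.25 kg, origin at its centre; lies flat on the bench. Laid home its underside is on the saddle floors, 6 mm above the top of the home knob
- casting0: small brass pendant casting, a 24 x 16 x 10 mm block with a round bail (10 mm diameter, 8 mm wide) at its +x end, 33 mm long over all, 35 g; origin at its centre, x along its length, z through its 10 mm thickness; lies flat on the bench at the start; may be absent
- casting1: small brass pendant casting, a 24 x 16 x 10 mm block with a round bail (10 mm diameter, 8 mm wide) at its +x end, 33 mm long over all, 35 g; origin at its centre, x along its length, z through its 10 mm thickness; lies flat on the bench at the start; may be absent
- casting2: small brass pendant casting, a 24 x 16 x 10 mm block with a round bail (10 mm diameter, 8 mm wide) at its +x end, 33 mm long over all, 35 g; origin at its centre, x along its length, z through its 10 mm thickness; lies flat on the bench at the start; may be absent
- casting3: small brass pendant casting, a 24 x 16 x 10 mm block with a round bail (10 mm diameter, 8 mm wide) at its +x end, 33 mm long over all, 35 g; origin at its centre, x along its length, z through its 10 mm thickness; lies flat on the bench at the start; may be absent
- compound_jar: bystander, leave alone: closed jar of polishing compound, 60 mm diameter, 70 mm high, origin at the centre of its underside
- pliers: bystander, leave alone: pliers lying on the bench, about 125 mm long, handles towards -x, red grips
- screwdriver: bystander, leave alone: screwdriver lying on the bench, handle towards -x

How it is judged:
On the way, in this order (a step that is already met when the one before it is completed fails the run):
1. the cap is unscrewed and swung clear of the mouth (arm past 0.8 rad) (value of joint cap_arm above 0.8 rad), for 0.2 s.
2. every casting lies in the pot (horizontal distance between each of casting0, casting1, casting2, casting3 and pot_mouth below 0.034 m and z of each of casting0, casting1, casting2, casting3 in the frame of pot_mouth below -0.004 m), for 0.3 s.
3. the cap is back over the mouth and screwed home (value of joint cap below 0.15 rad and value of joint cap_arm below 0.08 rad), for 0.2 s.
4. the bar lies across both saddles (x of bar in the frame of saddle_mid between -0.006 and 0.006 m and y of bar in the frame of saddle_mid between -0.02 and 0.02 m and z of bar in the frame of saddle_mid between 0.002 and 0.01 m and angle between the x axis of bar and the y axis of saddle_mid, either way round below 0.07 rad), for 0.2 s.
At the end, for the whole second after the job is handed in: every casting in the pot (below the rim), arm within 0.08 rad of closed, cap within 0.15 rad of fully home, bar resting on both saddle floors along the line between them (within 6 mm across, 20 mm lengthwise, 4 mm in height, 0.07 rad), at rest (all of step 2 and all of step 3 and all of step 4 and linear speed of bar below 0.02 m/s); the robot touches nothing.
It fails at once if the jar is disturbed (moved over 30 mm) (distance of compound_jar from where it was at the start of the episode above 0.03 m).
It fails at once if the pliers is disturbed (moved over 30 mm) (distance of pliers from where it was at the start of the episode above 0.03 m).
It fails at once if the screwdriver is disturbed (moved over 30 mm) (distance of screwdriver from where it was at the start of the episode above 0.03 m).
Of casting0, casting1, casting2, casting3 only 2 to 4 are there at a start; the rules pass over those that are not, and their reading is None.
At some moment in a run one of casting0, casting1, casting2, casting3, bar may be knocked a few centimetres aside while the robot is not near it.
Once in a run the grip may slacken for a moment while it holds something.
It also fails if it takes over 210 s, if anything falls off the work surface, if the arm or the gripper's body presses on something with over 40 N, if the wrist force passes 120 N, or if a joint passes its speed limit or range.

## Working session

There is one attempt and no reset: what is moved stays moved. The work goes in short steps, Python scripts to look and compute and a shell command to move; the robot and the scene stay as the last step left them, time stands still between calls to the robot, and variables do not carry over. Pictures are saved under pics/ and viewed, at most 14 in all, crops included, and the job is handed in when it is done.

```bash
mkdir -p pics
cat > h.py <<'E'
import numpy as np, cv2
from plant import ctrl, imaging
from scipy.spatial.transform import Rotation as Rn
def cal(n):
    c=imaging.get_calibration(n); f=240/np.tan(np.radians(c["fovy"])/2)
    K=np.array([[f,0,c["cx"]],[0,f,c["cy"]],[0,0,1.]])
    return K,np.array(c["distortion"],float),np.array(c["R"]),np.array(c["t"])
def ray(C,uv,z):
    K,D,R,t=C
    p=cv2.undistortPoints(np.array(uv,float).reshape(-1,1,2),K,D).reshape(-1,2)
    d=np.c_[p,np.ones(len(p))]@R; o=-R.T@t
    return o+d*((z-o[2])/d[:,2])[:,None]
def proj(C,X):
    K,D,R,t=C
    return cv2.projectPoints(np.array(X,float).reshape(-1,1,3),cv2.Rodrigues(R)[0],t,K,D)[0].reshape(-1,2)
def cloud(C,dep):
    K,D,R,t=C
    v,u=np.mgrid[0:480,0:640]
    p=cv2.undistortPoints(np.c_[u.ravel(),v.ravel()].astype(float).reshape(-1,1,2),K,D).reshape(-1,2)
    z=dep.ravel()[:,None]
    return ((np.c_[p,np.ones(len(p))]*z-t)@R).reshape(480,640,3)
def st():
    s=ctrl.get_state(); print("t",round(s["time"],2),"pos",np.round(s["eef_pos"],4),"rv",np.round(Rn.from_quat(s["tcp_rot"]).as_matrix()[:,1],3),"q",np.round(s["qpos"],2),"F",np.round(s["contact_force"],1),"op",round(s["opening"],3),"ff",s["finger_force"])
    return s
E
python3 - <<'E'
from h import *
st()
for n in ["scene","top","wrist"]:
    C=cal(n); im,d=imaging.read_camera(n); cv2.imwrite(f"pics/{n}0.png",im); np.save(f"{n}0.npy",d)
    print(n,C[0][0,0],-C[2].T@C[3],C[2][2],C[1])
E
```

```text
t 0.0 pos [0.1796 0.65   0.2489] rv [ 0.267  0.964 -0.002] q [ 1.15  0.29  1.58 -0.    1.28 -0.15] F [ 0.1 -0.2  1. ] op 1.002 ff 0.0
scene 447.1267145987533 [ 0.98372398 -0.59866978  0.65608289] [-0.48579222  0.65239098 -0.58171464] [-0.01698401  0.          0.          0.          0.        ]
top 508.34984730921525 [0.41569626 0.00157423 1.15162086] [ 0.07859491  0.02426546 -0.99661127] [0.0177681 0.        0.        0.        0.       ]
wrist 353.24411682446436 [0.11340248 0.66878295 0.37186856] [ 0.25944341 -0.07430809 -0.96289533] [-0.00133204  0.          0.          0.          0.        ]
```

View pics/top0.png

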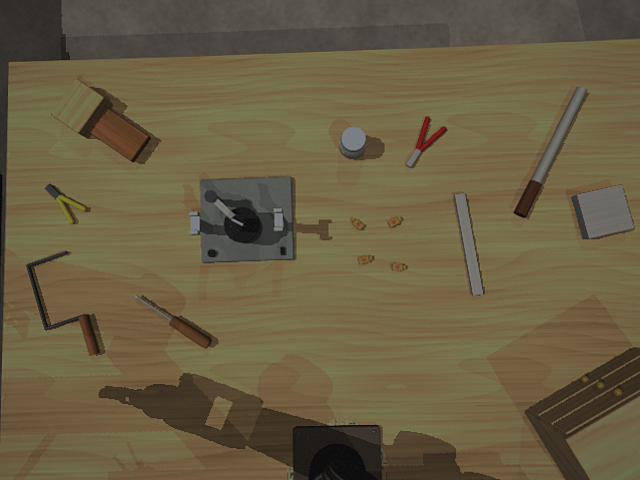

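View pics/scene0.png

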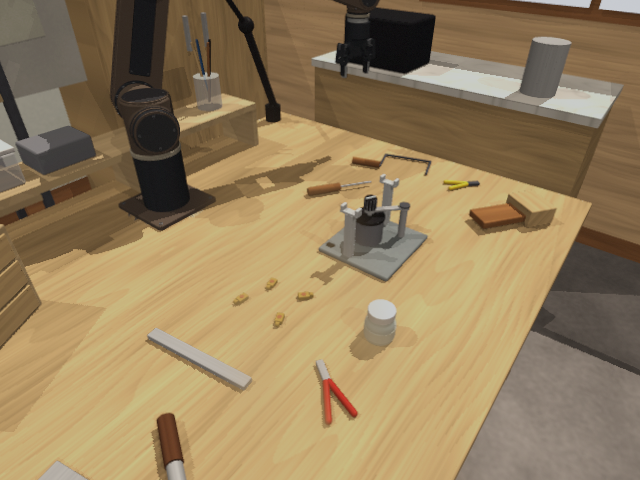

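The top view has the polisher at about (242,222), pivot post at (210,197) and saddles at (194,223) and (278,219). Four castings lie at (357,223), (395,221), (365,259) and (399,266), and the bar at (468,244). The jar, pliers and screwdriver are away from these.

```bash
cat >> h.py <<'E'
def castings(C,im,top=.010,box=None):
    h=cv2.cvtColor(im,cv2.COLOR_BGR2HSV); m=cv2.inRange(h,(8,140,90),(22,255,255))
    m=cv2.morphologyEx(m,cv2.MORPH_CLOSE,np.ones((5,5)))
    out=[]
    for c in cv2.findContours(m,0,2)[0]:
        a=cv2.contourArea(c)
        if a<40: continue
        X=ray(C,c.reshape(-1,2),top*.7)[:,:2].astype(np.float32)
        (cx,cy),(w,l),ang=cv2.minAreaRect(X)
        if w>l: w,l,ang=l,w,ang-90
        if .018<l<.045 and w>.009: out.append((cx,cy,np.radians(ang-90),w,l))
    return m,out
E
python3 - <<'E'
from h import *
C=cal("top"); im=cv2.imread("pics/top0.png"); d=np.load("top0.npy"); P=cloud(C,d)
print("bench z",np.median(P[300:340,240:290,2]),np.std(P[300:340,240:290,2]))
h=cv2.cvtColor(im,cv2.COLOR_BGR2HSV)
m,o=castings(C,im)
print("cast",np.round(o,3).tolist())
g=cv2.inRange(h,(0,0,60),(180,60,255))
for name,(u0,u1,v0,v1),z in [("bar",(440,500,180,310),.012),("base",(185,310,165,275),.012)]:
    mm=np.zeros_like(g); mm[v0:v1,u0:u1]=g[v0:v1,u0:u1]
    if name=="base": mm=((P[...,2]>.005)*255).astype(np.uint8)*0+mm; mm=cv2.morphologyEx(mm,cv2.MORPH_OPEN,np.ones((9,9)))
    c=max(cv2.findContours(mm,0,2)[0],key=cv2.contourArea)
    X=ray(C,c.reshape(-1,2),z)[:,:2].astype(np.float32); r=cv2.minAreaRect(X); print(name,r,np.round(cv2.boxPoints(r),4).tolist())
hi=(P[...,2]>.125)&(P[...,2]<.16); hi[:150]=0;hi[290:]=0; hi[:,330:]=0;hi[:,150:185]=0
n,l,s,ce=cv2.connectedComponentsWithStats(hi.astype(np.uint8))
for i in range(1,n):
    if s[i,4]>5: print("hi",s[i],P[l==i].mean(0),P[l==i].min(0),P[l==i].max(0))
cv2.imwrite("pics/crop1.png",cv2.resize(im[160:320,180:500],None,fx=2.5,fy=2.5,interpolation=cv2.INTER_CUBIC))
E
```

```text
bench z -0.0006194443392323566 0.08900952309195458
cast [[0.443, -0.149, -1.596, 0.013, 0.029], [0.46, -0.075, -1.28, 0.014, 0.029], [0.542, -0.058, -2.389, 0.014, 0.03], [0.544, -0.145, -1.133, 0.014, 0.029]]
bar ((0.4886475205421448, -0.30437004566192627), (0.2298586368560791, 0.025337886065244675), 7.435635566711426) [[0.37299999594688416, -0.3066999912261963], [0.37630000710487366, -0.33180001378059387], [0.604200005531311, -0.3021000027656555], [0.6010000109672546, -0.2768999934196472]]
base ((0.5927191972732544, 0.19139258563518524), (0.2056463360786438, 0.12146901339292526), 88.79102325439453) [[0.5297999978065491, 0.08990000188350677], [0.6513000130653381, 0.08730000257492065], [0.6556000113487244, 0.2928999960422516], [0.5342000126838684, 0.2955000102519989]]
hi [274 208  10  24 211] [0.53981489 0.10453742 0.13601749] [0.51685807 0.09595746 0.12557503] [0.56176226 0.11461083 0.14706831]
hi [189 211  11  24 236] [0.53793804 0.27588498 0.13566412] [0.51498793 0.26737293 0.12560429] [0.56061278 0.28616713 0.1484903 ]
hi [231 214  14  15 143] [0.5381479  0.18958606 0.12790103] [0.52501156 0.17611505 0.12501307] [0.5539512  0.20283099 0.13241781]
```

View pics/crop1.png

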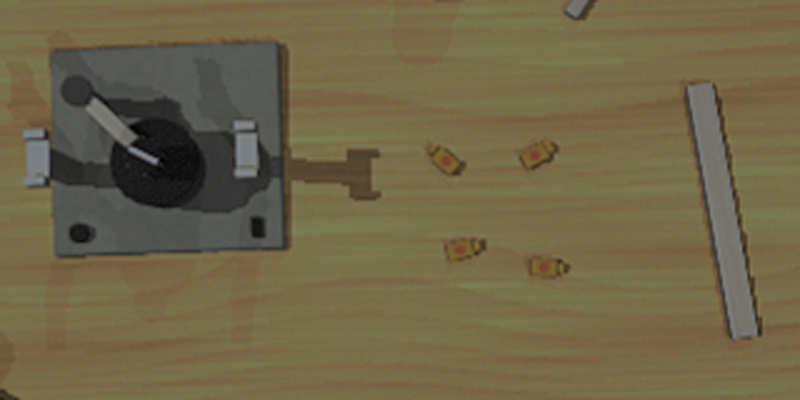

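```bash
python3 -m handwheel '[0.096,-0.123,0,0,0,-0.079,0.096,-0.123,0,0,0,-0.079,0.096,-0.123,0,0,0,-0.079,0.096,-0.123,0,0,0,-0.079,0.096,-0.123,0,0,0,-0.079]' 0.6 60
python3 -m handwheel '[0.096,-0.123,0,0,0,-0.079,0.096,-0.123,0,0,0,-0.079,0.096,-0.123,0,0,0,-0.079,0.096,-0.123,0,0,0,-0.079,0.096,-0.123,0,0,0,-0.079]' 
python3 -m handwheel '[0.096,-0.123,0,0,0,-0.079,0.096,-0.123,0,0,0,-0.079,0.096,-0.123,0,0,0,-0.079,0.096,-0.123,0,0,0,-0.079,0.096,-0.123,0,0,0,-0.079]' 
python3 -m handwheel '[0.096,-0.123,0,0,0,-0.079,0.096,-0.123,0,0,0,-0.079,0.096,-0.123,0,0,0,-0.079,0.096,-0.123,0,0,0,-0.079,0.096,-0.123,0,0,0,-0.079]' 
python3 -m handwheel '[0.096,-0.123,0,0,0,-0.079,0.096,-0.123,0,0,0,-0.079,0.096,-0.123,0,0,0,-0.079,0.096,-0.123,0,0,0,-0.079,0.096,-0.123,0,0,0,-0.079]'
python3 - <<'E'
from h import *
st()
C=cal("wrist"); im,d=imaging.read_camera("wrist"); cv2.imwrite("pics/wrist1.png",im); np.save("wrist1.npy",d)
P=cloud(C,d)
print(-C[2].T@C[3])
m=(P[...,2]>.115)&(P[...,2]<.15)
n,l,s,ce=cv2.connectedComponentsWithStats(m.astype(np.uint8))
for i in range(1,n):
    if s[i,4]>50: print(s[i],P[l==i].mean(0),P[l==i].min(0),P[l==i].max(0))
E
```

```text
time: 0.57
eef_pos: [0.2522, 0.5572, 0.2498]
tcp_rot: [0.433, 0.901, -0.0, -0.0]
contact_force: [0.1, -0.1, -0.3]
opening: 0.599
finger_force: 0.0
time: 0.98
eef_pos: [0.3243, 0.4649, 0.25]
tcp_rot: [0.688, 0.726, -0.0, 0.0]
contact_force: [0.5, 0.3, 1.1]
opening: 0.598
finger_force: 0.0
time: 1.4
eef_pos: [0.3962, 0.3727, 0.25]
tcp_rot: [0.877, 0.481, -0.0, 0.0]
contact_force: [-0.0, -0.3, -0.2]
opening: 0.599
finger_force: 0.0
time: 1.82
eef_pos: [0.4682, 0.2805, 0.25]
tcp_rot: [0.982, 0.191, -0.0, 0.0]
contact_force: [0.1, 0.2, -0.5]
opening: 0.6
finger_force: 0.0
time: 2.23
eef_pos: [0.5402, 0.1883, 0.25]
tcp_rot: [0.993, -0.118, -0.0, 0.0]
contact_force: [-0.0, 1.4, -0.9]
opening: 0.601
finger_force: 0.0
t 2.23 pos [0.5402 0.1883 0.25  ] rv [-0.235 -0.972  0.   ] q [0.16 0.06 1.83 0.   1.25 1.97] F [-0.   1.4 -0.9] op 0.601 ff 0.0
[0.60705726 0.17230403 0.37269919]
[ 418  184   44   74 2137] [0.5387761 0.1063439 0.1355198] [0.51525984 0.09561237 0.115137  ] [0.56145919 0.11445877 0.1465315 ]
[ 300  223   42   43 1398] [0.53880753 0.18950704 0.12676008] [0.52201304 0.17415954 0.11511503] [0.5531993  0.20532565 0.13034014]
[ 180  242   50   71 2028] [0.53729424 0.27263588 0.13490351] [0.51381733 0.26512414 0.11501174] [0.55985417 0.28394818 0.146114  ]
```

View pics/wrist1.png

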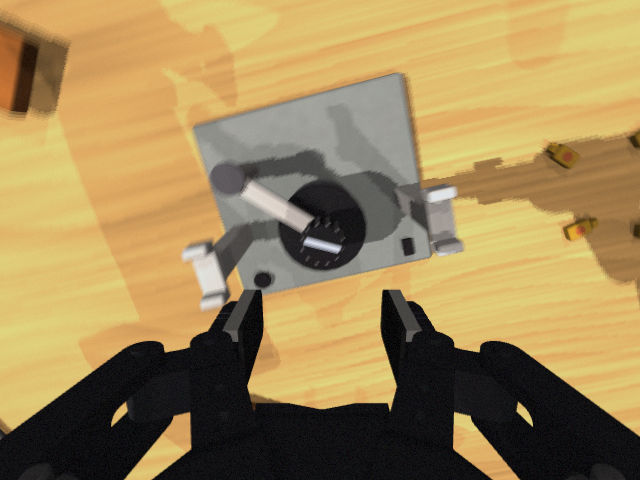

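Wrist view: knob top at (321,243) with its mark turned about 0.3 rad from the arm, and saddles at (210,275) and (442,220). Going down on the knob and gripping it.

```bash
python3 -m handwheel '[-0.015,0.009,-0.2,0,0,0,0,0,-0.2,0,0,0,0,0,-0.2,0,0,0,0,0,-0.2,0,0,0,0,0,-0.06,0,0,0]'
python3 -m handwheel '[0,0,0,0,0,0,0,0,0,0,0,0,0,0,0,0,0,0,0,0,0,0,0,0,0,0,0,0,0,0]' 0.2 50
python3 -m handwheel '[0,0,0,0,0,0,0,0,0,0,0,0,0,0,0,0,0,0,0,0,0,0,0,0,0,0,0,0,0,0]' 
python3 -c "from h import *;st()"
```

```text
time: 2.7
eef_pos: [0.534, 0.1901, 0.1158]
tcp_rot: [0.993, -0.115, -0.005, 0.001]
contact_force: [-1.8, 0.5, -1.8]
opening: 0.6
finger_force: 0.0
time: 3.12
eef_pos: [0.5372, 0.1904, 0.1216]
tcp_rot: [0.993, -0.115, -0.0, 0.0]
contact_force: [-3.2, -3.2, -7.0]
opening: 0.333
finger_force: 50.2
time: 3.53
eef_pos: [0.5373, 0.1904, 0.1216]
tcp_rot: [0.993, -0.115, -0.001, 0.0]
contact_force: [-3.6, -3.9, -3.4]
opening: 0.332
finger_force: 50.4
t 3.53 pos [0.5373 0.1904 0.1216] rv [-0.228 -0.974  0.001] q [ 0.16  0.2   1.93 -0.    1.01  1.96] F [-3.6 -3.9 -3.4] op 0.332 ff 50.44819951057434
```

```bash
for_row=; python3 -m handwheel '[0,0,0.0025,0,0,0.079,0,0,0.0025,0,0,0.079,0,0,0.0025,0,0,0.079,0,0,0.0025,0,0,0.079,0,0,0.0025,0,0,0.079]'
python3 -m handwheel '[0,0,0.0025,0,0,0.079,0,0,0.0025,0,0,0.079,0,0,0.0025,0,0,0.079,0,0,0.0025,0,0,0.079,0,0,0.0025,0,0,0.079]'
python3 -m handwheel '[0,0,0.0025,0,0,0.079,0,0,0.0025,0,0,0.079,0,0,0.0025,0,0,0.079,0,0,0.0025,0,0,0.079,0,0,0.0025,0,0,0.079]'
python3 -m handwheel '[0,0,0.0025,0,0,0.079,0,0,0.0025,0,0,0.079,0,0,0.0025,0,0,0.079,0,0,0.0025,0,0,0.079,0,0,0.0025,0,0,0.079]'
python3 -m handwheel '[0,0,0.0025,0,0,0.06,0,0,0,0,0,0,0,0,0,0,0,0]'
python3 - <<'E'
from h import *
s=st(); print(s["wrist_torque"])
C=cal("wrist"); im,d=imaging.read_camera("wrist"); P=cloud(C,d); cv2.imwrite("pics/w2.png",im)
E
```

```text
time: 3.95
eef_pos: [0.5372, 0.19, 0.1234]
tcp_rot: [0.98, 0.197, -0.001, 0.001]
contact_force: [-3.5, -5.8, -2.8]
opening: 0.331
finger_force: 50.6
time: 4.37
eef_pos: [0.5374, 0.1897, 0.1253]
tcp_rot: [0.873, 0.487, -0.001, 0.001]
contact_force: [-2.8, -6.6, -4.0]
opening: 0.332
finger_force: 50.6
time: 4.78
eef_pos: [0.5376, 0.1894, 0.1271]
tcp_rot: [0.683, 0.73, -0.001, 0.001]
contact_force: [-1.9, -6.6, -3.8]
opening: 0.339
finger_force: 50.5
time: 5.2
eef_pos: [0.5381, 0.1893, 0.1291]
tcp_rot: [0.427, 0.904, -0.001, 0.001]
contact_force: [-1.1, -6.4, -4.9]
opening: 0.332
finger_force: 50.4
time: 5.45
eef_pos: [0.5381, 0.1893, 0.1294]
tcp_rot: [0.387, 0.922, -0.001, 0.001]
contact_force: [-0.5, -7.0, -4.8]
opening: 0.332
finger_force: 50.4
t 5.45 pos [0.5381 0.1893 0.1294] rv [ 0.714  0.701 -0.002] q [ 0.16  0.19  1.93 -0.    1.02 -0.61] F [-0.5 -7.  -4.8] op 0.332 ff 50.37697970867157
[-1.30284766  0.26372936 -0.01560217]
```

Run:
```python
import numpy as np
a=np.radians(225.5)+np.arange(13)*np.radians(.078*90)
p=85*np.c_[np.cos(a),np.sin(a)]; print(np.round(np.diff(p,axis=0)/150,4).tolist())
```

```text
[[0.0524, -0.0455], [0.0575, -0.0388], [0.0619, -0.0314], [0.0652, -0.0237], [0.0676, -0.0155], [0.069, -0.0071], [0.0694, 0.0014], [0.0687, 0.0098], [0.067, 0.0182], [0.0642, 0.0262], [0.0606, 0.0339], [0.056, 0.041]]
```

```bash
python3 -m handwheel '[0.0524,-0.0455,0,0,0,0.078,0.0575,-0.0388,0,0,0,0.078,0.0619,-0.0314,0,0,0,0.078]'
python3 -m handwheel '[0.0652,-0.0237,0,0,0,0.078,0.0676,-0.0155,0,0,0,0.078,0.069,-0.0071,0,0,0,0.078]'
python3 -m handwheel '[0.0694,0.0014,0,0,0,0.078,0.0687,0.0098,0,0,0,0.078,0.067,0.0182,0,0,0,0.078,0.0642,0.0262,0,0,0,0.078,0.0606,0.0339,0,0,0,0.078]'
python3 -m handwheel '[0,0,0,0,0,0,0,0,0,0,0,0]'
python3 -c "from h import *;st()"
```

```text
time: 5.75
eef_pos: [0.5631, 0.1725, 0.1294]
tcp_rot: [0.209, 0.978, -0.001, -0.001]
contact_force: [-2.9, -2.8, -4.0]
opening: 0.336
finger_force: 50.6
time: 6.0
eef_pos: [0.5944, 0.1653, 0.1294]
tcp_rot: [0.027, 1.0, -0.001, 0.0]
contact_force: [-1.9, -2.0, -4.3]
opening: 0.328
finger_force: 50.6
time: 6.42
eef_pos: [0.6446, 0.1795, 0.1293]
tcp_rot: [-0.275, 0.961, -0.001, 0.001]
contact_force: [-0.9, -1.5, -6.2]
opening: 0.339
finger_force: 50.4
time: 6.58
eef_pos: [0.6446, 0.1796, 0.1294]
tcp_rot: [-0.271, 0.963, -0.001, 0.002]
contact_force: [2.0, -2.1, -6.4]
opening: 0.334
finger_force: 50.3
t 6.58 pos [0.6446 0.1796 0.1294] rv [-0.522  0.853 -0.003] q [ 0.12  0.39  1.68 -0.    1.07 -2.  ] F [ 2.  -2.1 -6.4] op 0.334 ff 50.28454005718231
```

```bash
python3 -m handwheel '[0,0,0,0,0,0,0,0,0,0,0,0,0,0,0,0,0,0,0,0,0.1,0,0,0,0,0,0.15,0,0,0]' 0.6
python3 -m handwheel '[0,0,0.2,0,0,0,0,0,0.2,0,0,0,0,0,0.15,0,0,-0.079,-0.06,-0.117,0,0,0,-0.079,-0.06,-0.117,0,0,0,-0.079]'
python3 -m handwheel '[-0.06,-0.117,0,0,0,-0.079,-0.06,-0.117,0,0,0,-0.079,-0.06,-0.117,0,0,0,-0.079,-0.06,-0.117,0,0,0,-0.079,-0.06,-0.117,0,0,0,-0.079]'
python3 -m handwheel '[-0.06,-0.117,0,0,0,-0.079,-0.06,-0.117,0,0,0,-0.079,-0.06,-0.117,0,0,0,-0.079,-0.06,-0.117,0,0,0,-0.079,-0.06,-0.117,0,0,0,-0.079]'
python3 -m handwheel '[-0.06,-0.117,0,0,0,-0.079,-0.06,-0.117,0,0,0,-0.079,-0.06,-0.117,0,0,0,-0.079,-0.06,-0.117,0,0,0,-0.079,0,0,0,0,0,0]' 0.5
python3 - <<'E'
from h import *
st()
for n in ("wrist","top"):
    C=cal(n); im,d=imaging.read_camera(n); m,o=castings(C,im); print(n,np.round(o,4).tolist())
    cv2.imwrite(f"pics/{n}3.png",im)
    if n=="wrist": cv2.imwrite("pics/m3.png",m)
E
```

```text
time: 7.0
eef_pos: [0.6416, 0.1799, 0.1658]
tcp_rot: [-0.272, 0.962, 0.001, -0.002]
contact_force: [0.6, 0.1, -0.1]
opening: 0.598
finger_force: 0.0
time: 7.42
eef_pos: [0.6265, 0.1454, 0.2549]
tcp_rot: [-0.087, 0.996, 0.0, 0.004]
contact_force: [-0.7, 0.1, -0.8]
opening: 0.6
finger_force: 0.0
time: 7.83
eef_pos: [0.5799, 0.0565, 0.2516]
tcp_rot: [0.222, 0.975, 0.0, 0.001]
contact_force: [-0.2, -0.6, -0.1]
opening: 0.602
finger_force: 0.0
time: 8.25
eef_pos: [0.5349, -0.0314, 0.2515]
tcp_rot: [0.509, 0.861, 0.001, 0.001]
contact_force: [-0.5, -0.4, 0.3]
opening: 0.602
finger_force: 0.0
time: 8.67
eef_pos: [0.4985, -0.103, 0.2514]
tcp_rot: [0.705, 0.709, 0.0, 0.002]
contact_force: [-0.3, -0.2, -0.2]
opening: 0.499
finger_force: 0.0
t 8.67 pos [ 0.4985 -0.103   0.2514] rv [1.    0.006 0.003] q [-0.4  -0.09  1.98 -0.    1.25 -0.41] F [-0.3 -0.2 -0.2] op 0.499 ff 0.0
wrist [[0.267, -0.355, -2.3411, 0.0106, 0.0432], [0.2201, 0.0808, -3.1359, 0.0159, 0.033]]
top []
```

View pics/wrist3.png

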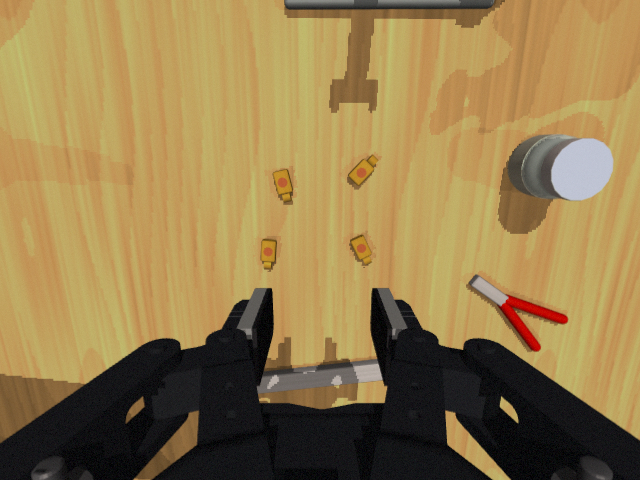

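The wrist view, with up being +y, shows castings at (283,184), (362,172), (268,252) and (361,249). The jar is at (580,165), the pliers at (515,310), and the bar is at the bottom.

Run:
```python
from h import *
im=cv2.imread("pics/wrist3.png");h=cv2.cvtColor(im,cv2.COLOR_BGR2HSV)
for p in [(283,172),(285,198),(268,244),(370,165),(361,256),(375,156),(300,220),(350,90),(420,200)]: print(p,h[p[1],p[0]])
im=cv2.imread("pics/top0.png");h=cv2.cvtColor(im,cv2.COLOR_BGR2HSV)
for p in [(364,262),(398,265),(380,240)]: print(p,h[p[1],p[0]])
```

```text
(283, 172) [ 20 203 191]
(285, 198) [ 20 200 180]
(268, 244) [ 20 200 193]
(370, 165) [ 20 199 172]
(361, 256) [ 20 203 191]
(375, 156) [ 18 146 182]
(300, 220) [ 21 129 193]
(350, 90) [ 16 146 145]
(420, 200) [ 20 135 193]
(364, 262) [ 17 151 120]
(398, 265) [ 10 153 117]
(380, 240) [ 21 106 120]
```

```bash
cat >> h.py <<'E'
def wcast(save=None):
    s=st(); C=cal("wrist"); im,d=imaging.read_camera("wrist")
    if save: cv2.imwrite(save,im)
    h=cv2.cvtColor(im,cv2.COLOR_BGR2HSV); m=cv2.inRange(h,(8,168,60),(26,255,255))|cv2.inRange(h,(3,168,60),(8,255,220))
    m=cv2.morphologyEx(cv2.morphologyEx(m,cv2.MORPH_OPEN,np.ones((3,3))),cv2.MORPH_CLOSE,np.ones((7,7)))
    y=Rn.from_quat(s["tcp_rot"]).as_matrix()[:,1]; az=np.arctan2(y[1],y[0]); e=np.array(s["eef_pos"])
    for c in cv2.findContours(m,0,2)[0]:
        if cv2.contourArea(c)<80: continue
        X=ray(C,c.reshape(-1,2),.008)[:,:2].astype(np.float32)
        (cx,cy),(a,b),ang=cv2.minAreaRect(X); w,l=min(a,b),max(a,b)
        if not(.01<w<.026 and .02<l<.045): continue
        short=np.radians(ang if a<b else ang+90); dz=(short-az+np.pi/2)%np.pi-np.pi/2
        print("pos",np.round((cx,cy),4),"wl",round(w,3),round(l,3),"move",np.round(((cx-e[0])/.15,(cy-e[1])/.15),3),"rz",round(dz/(np.pi/2),3),"px",c.mean((0,1)).astype(int))
E
python3 -c "
from h import *
wcast()"
```

```text
t 8.77 pos [ 0.4994 -0.1012  0.251 ] rv [1.    0.013 0.003] q [-0.4  -0.09  1.98  0.    1.25 -0.41] F [-0.2 -0.7 -0.2] op 0.494 ff 0.0
pos [ 0.4403 -0.1496] wl 0.016 0.032 move [-0.394 -0.323] rz -0.023 px [266 258]
pos [ 0.5424 -0.1451] wl 0.016 0.034 move [ 0.287 -0.293] rz 0.284 px [359 250]
pos [ 0.4591 -0.0765] wl 0.016 0.032 move [-0.269  0.165] rz 0.143 px [281 186]
pos [ 0.541  -0.0591] wl 0.015 0.033 move [0.278 0.281] rz -0.493 px [363 169]
```

```bash
python3 -m handwheel '[0.072,-0.073,-0.2,0,0,0.071,0.072,-0.073,-0.2,0,0,0.071,0.072,-0.073,-0.2,0,0,0.071,0.071,-0.074,-0.2,0,0,0.071,0,0,-0.25,0,0,0]' 0.45
python3 -m handwheel '[0,0,-0.2,0,0,0,0,0,-0.14,0,0,0,0,0,-0.08,0,0,0,0,0,-0.04,0,0,0,0,0,-0.01,0,0,0]'
python3 -m handwheel '[0,0,0,0,0,0,0,0,0,0,0,0]'
python3 -m handwheel '[0,0,0,0,0,0,0,0,0,0,0,0,0,0,0,0,0,0,0,0,0,0,0,0,0,0,0,0,0,0]' 0.05 40
python3 -c "from h import *;st()"
```

```text
time: 9.23
eef_pos: [0.546, -0.1463, 0.0931]
tcp_rot: [0.525, 0.851, 0.0, 0.004]
contact_force: [0.8, -0.3, 0.7]
opening: 0.451
finger_force: 0.0
time: 9.65
eef_pos: [0.5425, -0.1443, 0.0208]
tcp_rot: [0.527, 0.85, 0.0, -0.0]
contact_force: [-0.6, -0.5, 0.4]
opening: 0.454
finger_force: 0.0
time: 9.82
eef_pos: [0.5437, -0.1453, 0.0231]
tcp_rot: [0.527, 0.85, 0.0, 0.002]
contact_force: [0.8, 0.4, -0.8]
opening: 0.446
finger_force: 0.0
time: 10.23
eef_pos: [0.5433, -0.1454, 0.0229]
tcp_rot: [0.528, 0.849, 0.0, 0.001]
contact_force: [-0.6, 0.6, 6.5]
opening: 0.167
finger_force: 40.2
t 10.23 pos [ 0.5433 -0.1454  0.0229] rv [0.896 0.443 0.002] q [-0.44  0.34  1.98  0.    0.82 -0.9 ] F [-0.6  0.6  6.5] op 0.167 ff 40.17693758010864
```

```bash
python3 -m handwheel '[0,0,0.15,0,0,0,0,0,0.22,0,0,0,0,0,0.25,0,0,0,0,0.05,0.25,0,0,0,0,0.1,0.2,0,0,0]'
python3 -m handwheel '[-0.007,0.2,0.1,0,0,0,-0.007,0.22,0,0,0,0,-0.007,0.23,0,0,0,0,-0.007,0.23,0,0,0,0,-0.007,0.23,0,0,0,0]'
python3 -m handwheel '[0,0.23,0,0,0,0,0,0.23,0,0,0,0,0,0.22,0,0,0,0,0,0.2,0,0,0,0,0,0.15,0,0,0,0]'
python3 -m handwheel '[0,0.12,0,0,0,0,0,0.05,-0.1,0,0,0,0,0,-0.2,0,0,0,0,0,-0.2,0,0,0,0,0,-0.1,0,0,0]'
python3 -m handwheel '[0,0,-0.06,0,0,0,0,0,-0.02,0,0,0,0,0,0,0,0,0]'
python3 -c "from h import *;st()"
```

```text
time: 10.65
eef_pos: [0.5426, -0.1236, 0.1847]
tcp_rot: [0.528, 0.849, -0.0, 0.002]
contact_force: [0.9, 0.4, -0.4]
opening: 0.169
finger_force: 39.5
time: 11.07
eef_pos: [0.5364, 0.0455, 0.1967]
tcp_rot: [0.528, 0.849, 0.0, 0.0]
contact_force: [-0.1, 0.2, -0.8]
opening: 0.17
finger_force: 39.5
time: 11.48
eef_pos: [0.5362, 0.2008, 0.1964]
tcp_rot: [0.527, 0.85, 0.0, -0.0]
contact_force: [0.3, 0.3, 0.2]
opening: 0.165
finger_force: 39.5
time: 11.9
eef_pos: [0.5344, 0.2238, 0.1027]
tcp_rot: [0.527, 0.85, -0.002, -0.002]
contact_force: [-0.7, -0.2, -0.7]
opening: 0.166
finger_force: 39.5
time: 12.15
eef_pos: [0.5368, 0.2241, 0.0951]
tcp_rot: [0.528, 0.849, -0.0, -0.0]
contact_force: [0.2, 0.3, -0.5]
opening: 0.174
finger_force: 24.9
t 12.15 pos [0.5368 0.2241 0.0951] rv [ 0.896  0.443 -0.001] q [ 0.22  0.26  1.92  0.    0.97 -0.24] F [ 0.2  0.3 -0.5] op 0.174 ff 24.89715188741684
```

```bash
python3 -m handwheel '[0,0,0.08,0,0,0,0,-0.1,0,0,0,0,0,-0.09,0,0,0,0,0.008,-0.04,0,0,0,0,0,0,0,0,0,0]' 0.02 40
python3 -c "from h import *;st()"
```

```text
time: 12.57
eef_pos: [0.5386, 0.1882, 0.1072]
tcp_rot: [0.529, 0.849, 0.0, 0.0]
contact_force: [-0.0, -0.6, 0.0]
opening: 0.165
finger_force: 43.1
t 12.57 pos [0.5386 0.1882 0.1072] rv [0.897 0.441 0.001] q [ 0.16  0.22  1.94 -0.    0.98 -0.3 ] F [-0.  -0.6  0. ] op 0.165 ff 43.12276482582092
```

```bash
python3 -m handwheel '[0,0,-0.08,0,0,0,0,0,-0.02,0,0,0,0,0,0,0,0,0]'
python3 -m handwheel '[0,0,0,0,0,0,0,0,0,0,0,0,0,0,0,0,0,0,0,0,0,0,0,0]' 0.45
python3 -m handwheel '[0,0,0.2,0,0,0,0,0,0.25,0,0,0,0,0,0.25,0,0,0,0,0,0.2,0,0,0,0,0,0.12,0,0,0]'
python3 - <<'E'
from h import *
st(); im,d=imaging.read_camera("wrist"); cv2.imwrite("pics/w4.png",im)
E
```

```text
time: 12.82
eef_pos: [0.5367, 0.1896, 0.0895]
tcp_rot: [0.528, 0.849, -0.001, -0.002]
contact_force: [-0.7, 0.0, -1.3]
opening: 0.168
finger_force: 43.1
time: 13.15
eef_pos: [0.5384, 0.1898, 0.092]
tcp_rot: [0.528, 0.85, 0.0, 0.0]
contact_force: [0.3, -0.5, 0.4]
opening: 0.449
finger_force: 0.0
time: 13.57
eef_pos: [0.5398, 0.1899, 0.25]
tcp_rot: [0.528, 0.849, 0.002, 0.003]
contact_force: [1.4, -0.5, 0.9]
opening: 0.447
finger_force: 0.0
t 13.57 pos [0.5398 0.1899 0.25  ] rv [0.896 0.443 0.007] q [ 0.16  0.06  1.84  0.    1.24 -0.3 ] F [ 1.4 -0.5  0.9] op 0.447 ff 0.0
```

View pics/w4.png

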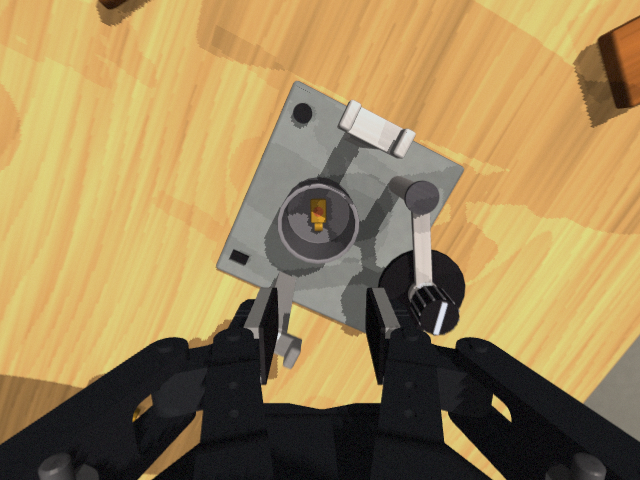

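The casting lies in the pot at (318,212), and the cap is swung well clear at (425,285). Next casting.

```bash
python3 -m handwheel '[-0.059,-0.2,0,0,0,-0.034,-0.059,-0.24,0,0,0,-0.034,-0.059,-0.24,0,0,0,-0.034,-0.059,-0.24,0,0,0,-0.034,-0.059,-0.24,0,0,0,-0.034]'
python3 -m handwheel '[-0.059,-0.24,0,0,0,-0.034,-0.059,-0.24,0,0,0,-0.034,-0.059,-0.2,0,0,0,-0.034,-0.059,-0.1,0,0,0,-0.034,0,-0.05,0,0,0,0]'
python3 -m handwheel '[0,0,0,0,0,0,0,0,0,0,0,0]'
python3 -c "
from h import *
wcast()"
```

```text
time: 14.03
eef_pos: [0.493, 0.0144, 0.2443]
tcp_rot: [0.637, 0.771, -0.0, -0.0]
contact_force: [-0.2, -0.5, -0.3]
opening: 0.45
finger_force: 0.0
time: 14.45
eef_pos: [0.4573, -0.1108, 0.2442]
tcp_rot: [0.716, 0.698, -0.0, -0.0]
contact_force: [0.3, 1.1, -0.1]
opening: 0.448
finger_force: 0.0
time: 14.62
eef_pos: [0.4587, -0.1086, 0.2445]
tcp_rot: [0.714, 0.7, 0.0, -0.0]
contact_force: [0.2, 0.2, 0.5]
opening: 0.448
finger_force: 0.0
t 14.62 pos [ 0.4587 -0.1086  0.2445] rv [ 1.    -0.021  0.   ] q [-0.45 -0.17  2.07  0.    1.25 -0.43] F [0.2 0.2 0.5] op 0.448 ff 0.0
pos [ 0.4401 -0.1497] wl 0.016 0.033 move [-0.124 -0.274] rz -0.058 px [305 251]
pos [ 0.4589 -0.0766] wl 0.016 0.033 move [0.001 0.213] rz 0.161 px [320 179]
pos [ 0.5405 -0.0593] wl 0.017 0.032 move [0.545 0.328] rz -0.463 px [402 165]
```

```bash
python3 -m handwheel '[-0.062,-0.137,-0.2,0,0,-0.058,-0.062,-0.137,-0.2,0,0,0,0,0,-0.25,0,0,0,0,0,-0.25,0,0,0,0,0,-0.22,0,0,0]'
python3 -m handwheel '[0,0,-0.18,0,0,0,0,0,-0.1,0,0,0,0,0,-0.06,0,0,0,0,0,-0.02,0,0,0,0,0,0,0,0,0]'
python3 -m handwheel '[0,0,0,0,0,0,0,0,0,0,0,0,0,0,0,0,0,0,0,0,0,0,0,0,0,0,0,0,0,0]' 0.05 40
python3 -m handwheel '[0,0,0.15,0,0,0,0,0,0.22,0,0,0,0,0,0.25,0,0,0,0,0.05,0.25,0,0,0,0,0.1,0.2,0,0,0]'
python3 -m handwheel '[0.06,0.2,0.1,0,0,0,0.06,0.23,0,0,0,0,0.06,0.23,0,0,0,0,0.06,0.23,0,0,0,0,0.06,0.23,0,0,0,0]'
python3 -m handwheel '[0.06,0.23,0,0,0,0,0.06,0.23,0,0,0,0,0.06,0.23,0,0,0,0,0.06,0.18,0,0,0,0,0.06,0.1,0,0,0,0]'
python3 -m handwheel '[0.053,0.023,0,0,0,0,0,0,0,0,0,0]'
python3 -c "from h import *;st()"
```

```text
time: 15.08
eef_pos: [0.4399, -0.1488, 0.0748]
tcp_rot: [0.745, 0.667, 0.0, -0.0]
contact_force: [-0.2, -0.7, 0.4]
opening: 0.448
finger_force: 0.0
time: 15.5
eef_pos: [0.4403, -0.1494, 0.0225]
tcp_rot: [0.745, 0.667, -0.0, -0.0]
contact_force: [-0.8, 0.7, -0.1]
opening: 0.449
finger_force: 0.0
time: 15.92
eef_pos: [0.4413, -0.1507, 0.0243]
tcp_rot: [0.746, 0.666, 0.001, 0.002]
contact_force: [0.5, 1.5, 7.5]
opening: 0.172
finger_force: 39.7
time: 16.33
eef_pos: [0.4403, -0.1286, 0.1863]
tcp_rot: [0.746, 0.665, 0.0, 0.002]
contact_force: [1.0, -0.6, 0.4]
opening: 0.172
finger_force: 39.2
time: 16.75
eef_pos: [0.4847, 0.042, 0.1984]
tcp_rot: [0.746, 0.666, 0.0, 0.0]
contact_force: [0.8, 0.7, -0.9]
opening: 0.163
finger_force: 39.2
time: 17.17
eef_pos: [0.5295, 0.1887, 0.1979]
tcp_rot: [0.745, 0.667, -0.0, -0.0]
contact_force: [0.2, -0.4, -0.0]
opening: 0.166
finger_force: 39.2
time: 17.33
eef_pos: [0.5386, 0.1899, 0.198]
tcp_rot: [0.745, 0.667, -0.0, 0.0]
contact_force: [-0.3, -0.2, -0.5]
opening: 0.166
finger_force: 39.2
t 17.33 pos [0.5386 0.1899 0.198 ] rv [ 0.994 -0.111  0.   ] q [ 0.16  0.11  1.88 -0.    1.15  0.27] F [-0.3 -0.2 -0.5] op 0.166 ff 39.187965989112854
```

```bash
python3 -m handwheel '[0,0,-0.18,0,0,0,0,0,-0.22,0,0,0,0,0,-0.16,0,0,0,0,0,-0.09,0,0,0,0,0,-0.04,0,0,0]'
python3 -m handwheel '[0,0,0,0,0,0,0,0,0,0,0,0,0,0,0,0,0,0,0,0,0,0,0,0]' 0.45
python3 -m handwheel '[0,0,0.2,0,0,0,0,0,0.25,0,0,0,0,0,0.25,0,0,0,0,0,0.2,0,0,0,0,0,0.12,0,0,0]'
python3 -m handwheel '[-0.026,-0.2,0,0,0,0.04,-0.026,-0.24,0,0,0,0.04,-0.026,-0.24,0,0,0,0.04,-0.026,-0.24,0,0,0,0.04,-0.026,-0.24,0,0,0,0.04]'
python3 -m handwheel '[-0.06,-0.24,0,0,0,0.019,-0.06,-0.18,0,0,0,0,-0.06,-0.1,0,0,0,0,-0.03,-0.04,0,0,0,0,0,0,0,0,0,0]'
python3 -c "
from h import *
wcast()"
```

```text
time: 17.75
eef_pos: [0.5355, 0.1874, 0.0915]
tcp_rot: [0.746, 0.665, -0.003, -0.001]
contact_force: [-0.0, 0.7, 0.5]
opening: 0.167
finger_force: 39.2
time: 18.08
eef_pos: [0.5391, 0.1894, 0.0966]
tcp_rot: [0.746, 0.666, 0.001, 0.001]
contact_force: [-0.6, 1.0, 0.4]
opening: 0.454
finger_force: 0.0
time: 18.5
eef_pos: [0.5397, 0.1898, 0.2541]
tcp_rot: [0.746, 0.666, 0.004, 0.002]
contact_force: [1.6, -0.2, 0.4]
opening: 0.446
finger_force: 0.0
time: 18.92
eef_pos: [0.5182, 0.0141, 0.2493]
tcp_rot: [0.631, 0.776, 0.001, 0.001]
contact_force: [1.0, -0.5, -0.2]
opening: 0.453
finger_force: 0.0
time: 19.33
eef_pos: [0.4865, -0.0696, 0.2487]
tcp_rot: [0.622, 0.783, 0.0, 0.001]
contact_force: [-0.0, 0.7, 0.1]
opening: 0.453
finger_force: 0.0
t 19.33 pos [ 0.4865 -0.0696  0.2487] rv [0.974 0.227 0.002] q [-0.35 -0.13  2.02  0.    1.25 -0.58] F [-0.   0.7  0.1] op 0.453 ff 0.0
pos [ 0.5409 -0.0587] wl 0.017 0.033 move [0.363 0.073] rz -0.626 px [372 215]
pos [ 0.4589 -0.076 ] wl 0.016 0.032 move [-0.185 -0.042] rz -0.009 px [294 213]
```

```bash
python3 -m handwheel '[-0.093,-0.022,-0.22,0,0,0,-0.092,-0.02,-0.22,0,0,0,0,0,-0.25,0,0,0,0,0,-0.25,0,0,0,0,0,-0.21,0,0,0]'
python3 -m handwheel '[0,0,-0.18,0,0,0,0,0,-0.1,0,0,0,0,0,-0.06,0,0,0,0,0,-0.02,0,0,0,0,0,0,0,0,0]'
python3 -m handwheel '[0,0,0,0,0,0,0,0,0,0,0,0,0,0,0,0,0,0,0,0,0,0,0,0,0,0,0,0,0,0]' 0.05 40
python3 -m handwheel '[0,0,0.15,0,0,0,0,0,0.22,0,0,0,0,0,0.25,0,0,0,0,0.05,0.25,0,0,0,0,0.1,0.2,0,0,0]'
python3 -m handwheel '[0.06,0.2,0.1,0,0,0,0.06,0.23,0,0,0,0,0.06,0.23,0,0,0,0,0.06,0.23,0,0,0,0,0.06,0.23,0,0,0,0]'
python3 -m handwheel '[0.06,0.23,0,0,0,0,0.06,0.16,0,0,0,0,0.06,0.08,0,0,0,0,0.047,0.03,0,0,0,0,0,0,0,0,0,0]'
python3 -c "from h import *;st()"
```

```text
time: 19.8
eef_pos: [0.4589, -0.0733, 0.0735]
tcp_rot: [0.62, 0.784, 0.0, -0.0]
contact_force: [0.7, 0.1, -1.1]
opening: 0.451
finger_force: 0.0
time: 20.22
eef_pos: [0.4596, -0.0743, 0.0212]
tcp_rot: [0.62, 0.784, 0.0, -0.0]
contact_force: [0.3, 0.8, 0.4]
opening: 0.449
finger_force: 0.0
time: 20.63
eef_pos: [0.4606, -0.0753, 0.0228]
tcp_rot: [0.621, 0.784, 0.001, 0.002]
contact_force: [0.0, 1.8, 6.4]
opening: 0.168
finger_force: 40.5
time: 21.05
eef_pos: [0.4595, -0.0533, 0.1848]
tcp_rot: [0.622, 0.783, 0.0, 0.002]
contact_force: [1.8, 0.4, -0.5]
opening: 0.171
finger_force: 39.8
time: 21.47
eef_pos: [0.504, 0.1171, 0.197]
tcp_rot: [0.621, 0.784, 0.0, 0.0]
contact_force: [0.5, 0.1, -1.1]
opening: 0.17
finger_force: 39.8
time: 21.88
eef_pos: [0.5388, 0.1912, 0.1966]
tcp_rot: [0.62, 0.784, -0.0, 0.0]
contact_force: [-0.2, -0.5, 0.2]
opening: 0.165
finger_force: 39.8
t 21.88 pos [0.5388 0.1912 0.1966] rv [0.973 0.23  0.   ] q [ 0.16  0.11  1.88 -0.    1.15 -0.07] F [-0.2 -0.5  0.2] op 0.165 ff 39.799418449401855
```

```bash
python3 -m handwheel '[0,-0.005,-0.18,0,0,0,0,0,-0.22,0,0,0,0,0,-0.15,0,0,0,0,0,-0.09,0,0,0,0,0,-0.04,0,0,0]'
python3 -m handwheel '[0,0,0,0,0,0,0,0,0,0,0,0,0,0,0,0,0,0,0,0,0,0,0,0]' 0.45
python3 -m handwheel '[0,0,0.2,0,0,0,0,0,0.25,0,0,0,0,0,0.25,0,0,0,0,0,0.2,0,0,0,0,0,0.12,0,0,0]'
python3 -m handwheel '[0,-0.2,0,0,0,-0.078,0,-0.24,0,0,0,-0.078,0,-0.24,0,0,0,-0.078,0,-0.24,0,0,0,-0.078,0,-0.24,0,0,0,-0.078]'
python3 -m handwheel '[0,-0.24,0,0,0,-0.078,0,-0.15,0,0,0,-0.078,0,-0.08,0,0,0,-0.078,0,-0.04,0,0,0,0,0,0,0,0,0,0]'
python3 -c "
from h import *
wcast()"
```

```text
time: 22.3
eef_pos: [0.5359, 0.1881, 0.0915]
tcp_rot: [0.621, 0.783, -0.002, -0.002]
contact_force: [-1.0, 0.8, -0.8]
opening: 0.169
finger_force: 39.8
time: 22.63
eef_pos: [0.5393, 0.1898, 0.0965]
tcp_rot: [0.621, 0.784, 0.001, 0.001]
contact_force: [-0.9, -0.3, 0.5]
opening: 0.453
finger_force: 0.0
time: 23.05
eef_pos: [0.54, 0.1902, 0.2541]
tcp_rot: [0.621, 0.784, 0.003, 0.003]
contact_force: [-0.2, -0.6, 0.4]
opening: 0.449
finger_force: 0.0
time: 23.47
eef_pos: [0.5382, 0.0145, 0.2493]
tcp_rot: [0.83, 0.558, 0.001, 0.001]
contact_force: [1.2, -0.8, -0.3]
opening: 0.451
finger_force: 0.0
time: 23.88
eef_pos: [0.5384, -0.0618, 0.2487]
tcp_rot: [0.916, 0.4, 0.001, 0.001]
contact_force: [1.3, 0.0, -0.2]
opening: 0.449
finger_force: 0.0
t 23.88 pos [ 0.5384 -0.0618  0.2487] rv [ 0.733 -0.68   0.002] q [-0.3  -0.01  1.91 -0.    1.24  0.45] F [ 1.3  0.  -0.2] op 0.449 ff 0.0
pos [ 0.6208 -0.4658] wl 0.012 0.035 move [ 0.55  -2.693] rz 0.608 px [593 406]
pos [ 0.5415 -0.059 ] wl 0.015 0.032 move [0.021 0.019] rz 0.0 px [322 204]
pos [0.5254 0.2027] wl 0.015 0.031 move [-0.086  1.763] rz 1.0 px [112   8]
```

```bash
python3 -m handwheel '[0.02,0.018,-0.22,0,0,0,0,0,-0.22,0,0,0,0,0,-0.25,0,0,0,0,0,-0.25,0,0,0,0,0,-0.21,0,0,0]'
python3 -m handwheel '[0,0,-0.18,0,0,0,0,0,-0.1,0,0,0,0,0,-0.06,0,0,0,0,0,-0.02,0,0,0,0,0,0,0,0,0]'
python3 -m handwheel '[0,0,0,0,0,0,0,0,0,0,0,0,0,0,0,0,0,0,0,0,0,0,0,0,0,0,0,0,0,0]' 0.05 40
python3 -m handwheel '[0,0,0.15,0,0,0,0,0,0.22,0,0,0,0,0,0.25,0,0,0,0,0.05,0.25,0,0,0,0,0.1,0.2,0,0,0]'
python3 -m handwheel '[-0.02,0.2,0.1,0,0,0,0,0.23,0,0,0,0,0,0.23,0,0,0,0,0,0.23,0,0,0,0,0,0.23,0,0,0,0]'
python3 -m handwheel '[0,0.2,0,0,0,0,0,0.12,0,0,0,0,0,0.05,0,0,0,0,0,0.018,0,0,0,0,0,0,0,0,0,0]'
python3 -c "from h import *;st()"
```

```text
time: 24.35
eef_pos: [0.5405, -0.0562, 0.0732]
tcp_rot: [0.916, 0.402, -0.0, -0.0]
contact_force: [0.5, -0.4, -0.3]
opening: 0.452
finger_force: 0.0
time: 24.77
eef_pos: [0.5414, -0.0572, 0.0212]
tcp_rot: [0.916, 0.4, -0.0, -0.0]
contact_force: [-0.4, -0.5, -0.8]
opening: 0.449
finger_force: 0.0
time: 25.18
eef_pos: [0.5426, -0.0582, 0.023]
tcp_rot: [0.917, 0.399, 0.001, 0.001]
contact_force: [-0.6, 1.0, 6.2]
opening: 0.168
finger_force: 39.7
time: 25.6
eef_pos: [0.5417, -0.0365, 0.1848]
tcp_rot: [0.917, 0.399, 0.001, 0.001]
contact_force: [1.4, -0.2, -0.3]
opening: 0.168
finger_force: 39.2
time: 26.02
eef_pos: [0.5377, 0.1339, 0.1969]
tcp_rot: [0.917, 0.399, 0.0, 0.0]
contact_force: [0.9, 0.7, -1.3]
opening: 0.167
finger_force: 39.1
time: 26.43
eef_pos: [0.538, 0.1906, 0.1965]
tcp_rot: [0.917, 0.4, -0.0, 0.0]
contact_force: [0.2, -0.3, -0.6]
opening: 0.17
finger_force: 39.1
t 26.43 pos [0.538  0.1906 0.1965] rv [ 0.733 -0.68   0.   ] q [ 0.16  0.11  1.88 -0.    1.15  0.91] F [ 0.2 -0.3 -0.6] op 0.17 ff 39.14772033691406
```

```bash
python3 -m handwheel '[0,0,-0.18,0,0,0,0,0,-0.22,0,0,0,0,0,-0.15,0,0,0,0,0,-0.09,0,0,0,0,0,-0.04,0,0,0]'
python3 -m handwheel '[0,0,0,0,0,0,0,0,0,0,0,0,0,0,0,0,0,0,0,0,0,0,0,0]' 0.5
python3 -m handwheel '[0,0,0.2,0,0,0,0,0,0.25,0,0,0,0,0,0.25,0,0,0,0,0,0.2,0,0,0,0,0,0.12,0,0,0]'
python3 -m handwheel '[0,0,0,0,0,0.079,0,0,0,0,0,0.079,0,0,0,0,0,0.079,0,0,0,0,0,0.079,0,0,0,0,0,0.079]' 0.6
python3 -m handwheel '[0,0,0,0,0,0.079,0,0,0,0,0,0.079,0,0,0,0,0,0.079,0,0,0,0,0,0.079,0,0,0,0,0,0.079]'
python3 -m handwheel '[0,0,0,0,0,0.079,0,0,0,0,0,0.079,0,0,0,0,0,0.079,0,0,0,0,0,0.079,0,0,0,0,0,0.079]'
python3 -m handwheel '[0,0,0,0,0,0.079,0,0,0,0,0,0.079,0,0,0,0,0,0.079,0,0,0,0,0,0.079,0,0,0,0,0,0.079]'
python3 -m handwheel '[0,0,0,0,0,0.079,0,0,0,0,0,0.079,0,0,0,0,0,0.079,0,0,0,0,0,0,0,0,0,0,0,0]'
python3 - <<'E'
from h import *
st(); C=cal("wrist"); im,d=imaging.read_camera("wrist"); cv2.imwrite("pics/w5.png",im); P=cloud(C,d)
print("pot", np.array([P[...,2][(np.hypot(P[...,0]-.538,P[...,1]-.19)<.028)].max()]))
m=(P[...,2]>.118)&(P[...,2]<.15)&(np.hypot(P[...,0]-.645,P[...,1]-.18)<.04)
q=P[m]; print(q.mean(0),q.min(0),q.max(0))
t=m&(P[...,2]>.129); print(P[t].mean(0),t.sum())
E
```

```text
time: 26.85
eef_pos: [0.5368, 0.1892, 0.092]
tcp_rot: [0.917, 0.399, -0.002, -0.0]
contact_force: [0.3, 0.0, -0.8]
opening: 0.167
finger_force: 39.1
time: 27.18
eef_pos: [0.5395, 0.1909, 0.0967]
tcp_rot: [0.917, 0.399, 0.002, 0.0]
contact_force: [-0.1, 0.3, -0.3]
opening: 0.502
finger_force: 0.0
time: 27.6
eef_pos: [0.54, 0.1912, 0.2542]
tcp_rot: [0.917, 0.4, 0.004, 0.001]
contact_force: [0.2, 0.4, 0.3]
opening: 0.501
finger_force: 0.0
time: 28.02
eef_pos: [0.5385, 0.1909, 0.2492]
tcp_rot: [0.749, 0.663, 0.001, 0.001]
contact_force: [-0.4, -0.1, 0.5]
opening: 0.603
finger_force: 0.0
time: 28.43
eef_pos: [0.5384, 0.1909, 0.2492]
tcp_rot: [0.511, 0.86, 0.001, 0.001]
contact_force: [0.0, -0.2, -0.4]
opening: 0.597
finger_force: 0.0
time: 28.85
eef_pos: [0.5385, 0.1909, 0.2492]
tcp_rot: [0.224, 0.975, 0.0, 0.001]
contact_force: [0.4, 0.5, -0.1]
opening: 0.601
finger_force: 0.0
time: 29.27
eef_pos: [0.5385, 0.1909, 0.2492]
tcp_rot: [-0.084, 0.996, 0.0, 0.001]
contact_force: [-0.0, -0.1, -0.6]
opening: 0.599
finger_force: 0.0
time: 29.68
eef_pos: [0.5384, 0.1909, 0.2488]
tcp_rot: [-0.263, 0.965, -0.0, 0.001]
contact_force: [-0.2, -0.1, -0.0]
opening: 0.598
finger_force: 0.0
t 29.68 pos [0.5384 0.1909 0.2488] rv [-0.507  0.862 -0.001] q [ 0.16  0.06  1.84  0.    1.24 -1.94] F [-0.2 -0.1 -0. ] op 0.598 ff 0.0
pot [0.33066333]
[0.63856566 0.1929251  0.12874557] [0.63446907 0.19115014 0.11826508] [0.64713783 0.19448549 0.13478175]
[0.63968746 0.19304933 0.13338394] 26
```

View pics/w5.png

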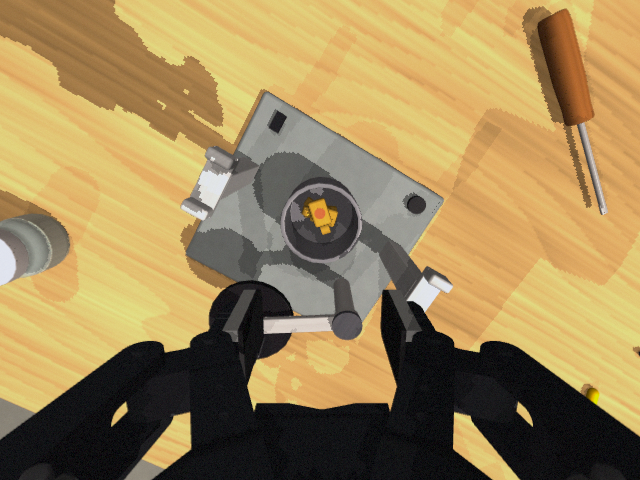

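Run:
```python
from h import *
C=cal("wrist"); im,d=imaging.read_camera("wrist"); P=cloud(C,d)
r=P[190:240,300:345]; hv=cv2.cvtColor(im,cv2.COLOR_BGR2HSV)[190:240,300:345]
b=(hv[...,1]>150); z=r[...,2][b]; print("pile z pct",np.percentile(z,[1,25,50,75,95,99,100]))
C=cal("top"); im,d=imaging.read_camera("top"); P=cloud(C,d)
m=(P[...,2]>.129)&(P[...,2]<.15)&(np.hypot(P[...,0]-.645,P[...,1]-.18)<.03)
if m.any(): print("knob",P[m].mean(0),P[m].min(0),P[m].max(0),m.sum())
```

```text
pile z pct [0.02477025 0.04617898 0.05528507 0.05628556 0.05724021 0.05786614
 0.37126443]
knob [0.64442136 0.17913374 0.1348457 ] [0.62932109 0.16509183 0.12914762] [0.65988266 0.19480582 0.14083709] 170
```

```bash
python3 -m handwheel '[0.177,-0.019,0,0,0,0,0.177,-0.019,0,0,0,0,0.177,-0.019,0,0,0,0,0.177,-0.018,0,0,0,0,0,0,-0.15,0,0,0]'
python3 -m handwheel '[0,0,-0.2,0,0,0,0,0,-0.18,0,0,0,0,0,-0.13,0,0,0,0,0,-0.08,0,0,0,0,0,-0.04,0,0,0]'
python3 -m handwheel '[0,0,-0.01,0,0,0,0,0,0,0,0,0]'
python3 -m handwheel '[0,0,0,0,0,0,0,0,0,0,0,0,0,0,0,0,0,0,0,0,0,0,0,0,0,0,0,0,0,0]' 0.2 50
python3 -c "from h import *;st()"
python3 - <<'E'
import numpy as np
a=np.arctan2(.1796-.2501,.6446-.5975); n=11; b=np.radians(225.5)-2*np.pi
t=np.linspace(a,b,n+1); print(a,b,(b-a)/n/(np.pi/2))
p=np.c_[.5975+.085*np.cos(t),.2501+.085*np.sin(t)]; print(np.round(np.diff(p,axis=0)/.15,4).tolist(),p[0],p[-1])
E
```

```text
time: 30.25
eef_pos: [0.6508, 0.1787, 0.2308]
tcp_rot: [-0.263, 0.965, -0.001, 0.007]
contact_force: [-0.4, -0.0, 1.1]
opening: 0.603
finger_force: 0.0
time: 30.67
eef_pos: [0.6432, 0.1793, 0.1281]
tcp_rot: [-0.264, 0.965, 0.0, -0.002]
contact_force: [1.0, 0.1, 2.1]
opening: 0.601
finger_force: 0.0
time: 30.83
eef_pos: [0.6449, 0.1796, 0.13]
tcp_rot: [-0.264, 0.965, -0.0, 0.001]
contact_force: [-0.0, -0.2, -0.1]
opening: 0.597
finger_force: 0.0
time: 31.25
eef_pos: [0.6454, 0.1799, 0.1315]
tcp_rot: [-0.264, 0.965, -0.0, 0.002]
contact_force: [-0.9, 1.6, 5.8]
opening: 0.332
finger_force: 49.2
t 31.25 pos [0.6454 0.1799 0.1315] rv [-0.509  0.861 -0.001] q [ 0.12  0.39  1.68  0.    1.07 -1.98] F [-0.9  1.6  5.8] op 0.332 ff 49.22751724720001
-0.9818123692934716 -2.3474678439323733 -0.0790366615815599
[[-0.0608, -0.0354], [-0.0647, -0.0276], [-0.0676, -0.0193], [-0.0695, -0.0108], [-0.0703, -0.0021], [-0.07, 0.0066], [-0.0686, 0.0152], [-0.0662, 0.0236], [-0.0628, 0.0316], [-0.0584, 0.0391], [-0.0531, 0.0461]] [0.6447189  0.17942203] [0.53792271 0.18947371]
```

```bash
python3 -m handwheel '[-0.0608,-0.0354,0,0,0,-0.079,-0.0647,-0.0276,0,0,0,-0.079,-0.0676,-0.0193,0,0,0,-0.079,-0.0695,-0.0108,0,0,0,-0.079]'
python3 -m handwheel '[-0.0703,-0.0021,0,0,0,-0.079,-0.07,0.0066,0,0,0,-0.079,-0.0686,0.0152,0,0,0,-0.079,-0.0662,0.0236,0,0,0,-0.079]'
python3 -m handwheel '[-0.0628,0.0316,0,0,0,-0.079,-0.0584,0.0391,0,0,0,-0.079,-0.0531,0.0461,0,0,0,-0.079,0,0,0,0,0,0,0,0,0,0,0,0]'
python3 -c "from h import *;s=st();print(s['wrist_torque'])"
```

```text
time: 31.58
eef_pos: [0.6066, 0.1655, 0.1315]
tcp_rot: [-0.016, 1.0, 0.0, 0.003]
contact_force: [1.7, 2.0, 5.4]
opening: 0.334
finger_force: 49.5
time: 31.92
eef_pos: [0.5651, 0.1714, 0.1314]
tcp_rot: [0.23, 0.973, 0.0, 0.003]
contact_force: [0.4, -1.0, 5.1]
opening: 0.332
finger_force: 49.5
time: 32.33
eef_pos: [0.5389, 0.1885, 0.1315]
tcp_rot: [0.403, 0.915, -0.001, 0.002]
contact_force: [0.4, -4.3, 7.1]
opening: 0.331
finger_force: 49.5
t 32.33 pos [0.5389 0.1885 0.1315] rv [0.738 0.675 0.001] q [ 0.16  0.19  1.93 -0.    1.02 -0.58] F [ 0.4 -4.3  7.1] op 0.331 ff 49.53152060508728
[-0.71767943  0.18794174 -0.08005935]
```

```bash
python3 -m handwheel '[-0.005,0.005,-0.0025,0,0,-0.079,0,0,-0.0025,0,0,-0.079,0,0,-0.0025,0,0,-0.079,0,0,-0.0025,0,0,-0.079,0,0,-0.0025,0,0,-0.079]'
python3 -m handwheel '[0,0,-0.0025,0,0,-0.079,0,0,-0.0025,0,0,-0.079,0,0,-0.0025,0,0,-0.079,0,0,-0.0025,0,0,-0.079,0,0,-0.0025,0,0,-0.079]'
python3 -m handwheel '[0,0,-0.0025,0,0,-0.079,0,0,-0.0025,0,0,-0.079,0,0,-0.0025,0,0,-0.079,0,0,-0.0025,0,0,-0.079,0,0,-0.0025,0,0,-0.079]'
python3 -m handwheel '[0,0,-0.0025,0,0,-0.079,0,0,-0.0025,0,0,-0.079,0,0,-0.0025,0,0,-0.079,0,0,-0.0025,0,0,-0.079,0,0,-0.0025,0,0,-0.079]'
python3 -m handwheel '[0,0,-0.0025,0,0,-0.079,0,0,0,0,0,0,0,0,0,0,0,0]'
python3 -c "from h import *;s=st();print(s['wrist_torque'])"
```

```text
time: 32.75
eef_pos: [0.5379, 0.1884, 0.1295]
tcp_rot: [0.665, 0.747, -0.001, 0.002]
contact_force: [-2.4, -6.4, 8.8]
opening: 0.331
finger_force: 49.8
time: 33.17
eef_pos: [0.5371, 0.1887, 0.1276]
tcp_rot: [0.862, 0.508, -0.001, 0.002]
contact_force: [-4.2, -5.3, 10.5]
opening: 0.334
finger_force: 50.0
time: 33.58
eef_pos: [0.5368, 0.1891, 0.1257]
tcp_rot: [0.975, 0.22, -0.001, 0.001]
contact_force: [-4.7, -5.0, 10.6]
opening: 0.335
finger_force: 50.0
time: 34.0
eef_pos: [0.5371, 0.1894, 0.1238]
tcp_rot: [0.996, -0.088, 0.0, 0.001]
contact_force: [-4.0, -2.2, 8.6]
opening: 0.33
finger_force: 49.9
time: 34.25
eef_pos: [0.5375, 0.1894, 0.1235]
tcp_rot: [0.989, -0.147, 0.001, 0.001]
contact_force: [-2.9, -4.3, 8.7]
opening: 0.33
finger_force: 49.9
t 34.25 pos [0.5375 0.1894 0.1235] rv [-0.291 -0.957  0.002] q [ 0.16  0.2   1.93 -0.    1.01  2.03] F [-2.9 -4.3  8.7] op 0.33 ff 49.89765822887421
[-0.59755227  0.57389605 -0.07240895]
```

```bash
python3 -m handwheel '[0,0,-0.002,0,0,-0.06,0,0,-0.002,0,0,-0.06,0,0,0,0,0,0]'
python3 -c "from h import *;s=st();print(s['wrist_torque'])"
python3 -m handwheel '[0,0,-0.001,0,0,-0.04,0,0,0,0,0,0,0,0,0,0,0,0]'
python3 -c "from h import *;s=st();print(s['wrist_torque'])"
python3 -m handwheel '[0,0,-0.001,0,0,-0.04,0,0,0,0,0,0,0,0,0,0,0,0]'
python3 -c "from h import *;s=st();print(s['wrist_torque'])"
```

```text
time: 34.5
eef_pos: [0.5376, 0.1896, 0.1229]
tcp_rot: [0.971, -0.241, 0.001, 0.001]
contact_force: [-2.7, -3.5, 8.1]
opening: 0.332
finger_force: 49.9
t 34.5 pos [0.5376 0.1896 0.1229] rv [-0.467 -0.884  0.001] q [ 0.16  0.2   1.93 -0.    1.01  2.22] F [-2.7 -3.5  8.1] op 0.332 ff 49.854501485824585
[-0.49499383  0.46455932 -0.14419658]
time: 34.75
eef_pos: [0.5368, 0.1905, 0.1228]
tcp_rot: [0.963, -0.269, -0.0, 0.0]
contact_force: [-5.4, -0.4, 9.5]
opening: 0.334
finger_force: 50.0
t 34.75 pos [0.5368 0.1905 0.1228] rv [-0.518 -0.855  0.001] q [ 0.16  0.2   1.93 -0.    1.01  2.28] F [-5.4 -0.4  9.5] op 0.334 ff 50.00071406364441
[0.0357731  0.88174531 0.30869267]
time: 35.0
eef_pos: [0.5372, 0.1903, 0.1227]
tcp_rot: [0.954, -0.299, 0.001, 0.0]
contact_force: [-4.0, -1.2, 9.2]
opening: 0.333
finger_force: 50.0
t 35.0 pos [0.5372 0.1903 0.1227] rv [-0.57  -0.822  0.   ] q [ 0.16  0.2   1.93 -0.    1.01  2.34] F [-4.  -1.2  9.2] op 0.333 ff 50.01404106616974
[-0.15612026  0.66036077  0.42945062]
```

```bash
python3 -m handwheel '[0,0,0,0,0,0,0,0,0,0,0,0,0,0,0,0,0,0,0,0,0,0,0,0,0,0,0.1,0,0,0]' 0.6
python3 -m handwheel '[0,0,0.22,0,0,0,0,0,0.22,0,0,0,0,0,0.2,0,0,0,0,0,0.1,0,0,0,0,0,0,0,0,0]'
python3 -m handwheel '[0,0,0,0,0,0,0,0,0,0,0,0]'
python3 - <<'E'
from h import *
st(); C=cal("wrist"); im,d=imaging.read_camera("wrist"); cv2.imwrite("pics/w6.png",im); P=cloud(C,d)
k=(P[...,2]>.12)&(P[...,2]<.14)&(np.hypot(P[...,0]-.538,P[...,1]-.19)<.025)
print("knob",np.percentile(P[k][:,2],[50,95]),(P[k].min(0)+P[k].max(0))/2)
for y in (.105,.275):
    r=(np.hypot(P[...,0]-.538,P[...,1]-y)<.035)
    e=r&(P[...,2]>.138)&(P[...,2]<.16); f=r&(P[...,2]>.129)&(P[...,2]<.1365)
    q=P[e]; print("ears",q.min(0),q.max(0),"floor",P[f].min(0),P[f].max(0),np.median(P[f][:,2]))
    for sgn in (-1,1):
        g=e&((P[...,0]-.538)*sgn>0); print("  ear",P[g].mean(0),g.sum())
E
```

```text
time: 35.42
eef_pos: [0.5344, 0.1897, 0.1318]
tcp_rot: [0.954, -0.3, -0.003, 0.002]
contact_force: [-0.1, 0.2, -0.1]
opening: 0.6
finger_force: 0.0
time: 35.83
eef_pos: [0.5391, 0.1907, 0.2515]
tcp_rot: [0.954, -0.3, 0.004, -0.002]
contact_force: [1.3, 0.6, 0.0]
opening: 0.598
finger_force: 0.0
time: 36.0
eef_pos: [0.5358, 0.1901, 0.2442]
tcp_rot: [0.954, -0.3, -0.002, 0.001]
contact_force: [0.5, -0.5, 0.0]
opening: 0.596
finger_force: 0.0
t 36.0 pos [0.5358 0.1901 0.2442] rv [-0.572 -0.82   0.002] q [ 0.16  0.06  1.85 -0.    1.24  2.34] F [ 0.5 -0.5  0. ] op 0.596 ff 0.0
knob [0.12634166 0.12803676] [0.53754329 0.18979835 0.12502164]
ears [0.51479057 0.09549308 0.138005  ] [0.56135048 0.1142657  0.14619372] floor [0.51628727 0.09569243 0.12919394] [0.56149348 0.11427156 0.13647787] 0.13229578197607564
  ear [0.52019548 0.10516715 0.14332867] 405
  ear [0.5576951  0.10563801 0.14355236] 415
ears [0.55155891 0.26563854 0.13818865] [0.55970334 0.28377791 0.14585707] floor [0.5365235  0.26517541 0.12902861] [0.5597785  0.28408184 0.13635976] 0.13224456277676286
  ear [nan nan nan] 0
  ear [0.55605702 0.27344809 0.14328353] 322<stdin>:10: RuntimeWarning: Mean of empty slice.
  ret = um.true_divide(
```

View pics/w6.png

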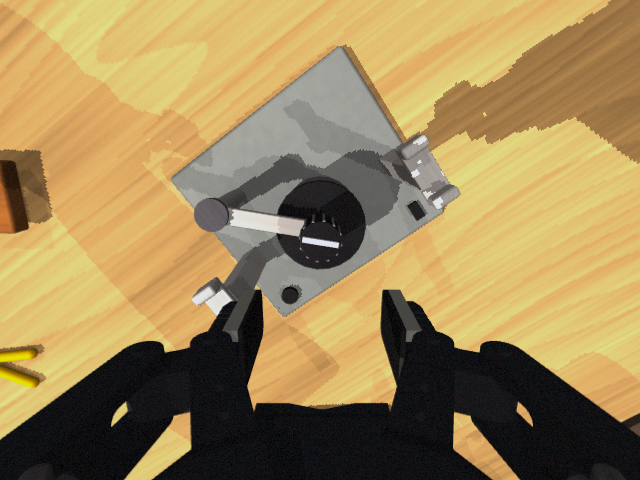

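The knob's mark lies along the arm, from (303,239) to (339,245), so the cap is home. Now the bar.

```bash
python3 -m handwheel '[-0.02,-0.2,0.02,0,0,0.078,-0.02,-0.23,0.02,0,0,0.078,-0.02,-0.23,0,0,0,0.078,-0.02,-0.23,0,0,0,0.078,-0.02,-0.23,0,0,0,0.078]'
python3 -m handwheel '[-0.02,-0.23,0,0,0,0.078,-0.02,-0.23,0,0,0,0,-0.02,-0.23,0,0,0,0,-0.02,-0.23,0,0,0,0,-0.02,-0.23,0,0,0,0]'
python3 -m handwheel '[-0.02,-0.23,0,0,0,0,-0.02,-0.23,0,0,0,0,-0.02,-0.16,0,0,0,0,-0.02,-0.1,0,0,0,0,0,0,0,0,0,0]'
python3 - <<'E'
from h import *
s=st()
for n in ("wrist","top"):
    C=cal(n); im,d=imaging.read_camera(n); cv2.imwrite(f"pics/{n}7.png",im)
    X=cloud(C,d)
    h=cv2.cvtColor(im,cv2.COLOR_BGR2HSV)
    m=cv2.inRange(h,(0,0,60),(180,70,255)); m[np.hypot(X[...,0]-.49,X[...,1]+.305)>.16]=0; m[X[...,2]>.03]=0
    m=cv2.morphologyEx(m,cv2.MORPH_OPEN,np.ones((3,3)))
    c=max(cv2.findContours(m,0,2)[0],key=cv2.contourArea)
    print(n,cv2.minAreaRect(ray(C,c.reshape(-1,2),.012)[:,:2].astype(np.float32)))
E
```

```text
time: 36.47
eef_pos: [0.5209, 0.0244, 0.25]
tcp_rot: [1.0, -0.001, -0.002, -0.0]
contact_force: [0.3, 0.6, 0.1]
opening: 0.598
finger_force: 0.0
time: 36.88
eef_pos: [0.506, -0.1469, 0.25]
tcp_rot: [0.998, 0.055, -0.002, -0.001]
contact_force: [0.2, 0.8, -0.3]
opening: 0.603
finger_force: 0.0
time: 37.3
eef_pos: [0.4939, -0.2561, 0.2498]
tcp_rot: [0.999, 0.053, -0.002, -0.001]
contact_force: [-0.1, -0.6, 0.0]
opening: 0.607
finger_force: 0.0
t 37.3 pos [ 0.4939 -0.2561  0.2498] rv [ 0.106 -0.994 -0.002] q [-0.66  0.03  1.87 -0.    1.25  0.8 ] F [-0.1 -0.6  0. ] op 0.607 ff 0.0
wrist ((0.4883298873901367, -0.30605605244636536), (0.22780171036720276, 0.02410990558564663), 7.448067665100098)
top ((0.5691620707511902, -0.2936660945415497), (0.06741294264793396, 0.025721579790115356), 7.456105709075928)
```

View pics/wrist7.png

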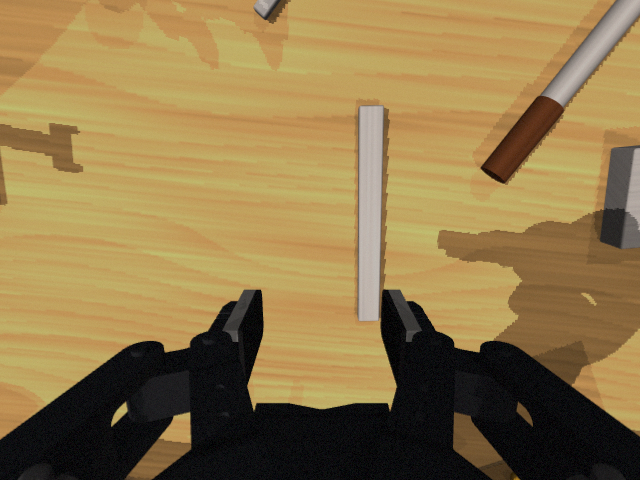

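The wrist view shows the bar unmoved, from (371,106) to (369,320), with nothing beside it.

```bash
python3 -m handwheel '[-0.018,-0.165,-0.18,0,0,0.015,-0.018,-0.165,-0.18,0,0,0,0,0,-0.25,0,0,0,0,0,-0.25,0,0,0,0,0,-0.23,0,0,0]'
python3 -m handwheel '[0,0,-0.18,0,0,0,0,0,-0.13,0,0,0,0,0,-0.08,0,0,0,0,0,-0.04,0,0,0,0,0,0,0,0,0]'
python3 -m handwheel '[0,0,0,0,0,0,0,0,0,0,0,0,0,0,0,0,0,0,0,0,0,0,0,0,0,0,0,0,0,0]' 0.1 90
python3 -c "from h import *;st()"
```

```text
time: 37.82
eef_pos: [0.4895, -0.3015, 0.0863]
tcp_rot: [0.998, 0.067, -0.001, -0.001]
contact_force: [0.3, -0.5, 0.1]
opening: 0.6
finger_force: 0.0
time: 38.23
eef_pos: [0.4896, -0.3018, 0.0231]
tcp_rot: [0.998, 0.067, -0.001, -0.001]
contact_force: [0.1, 0.6, 0.2]
opening: 0.602
finger_force: 0.0
time: 38.65
eef_pos: [0.4914, -0.3043, 0.027]
tcp_rot: [0.998, 0.067, 0.002, 0.001]
contact_force: [-0.6, 1.0, 6.7]
opening: 0.234
finger_force: 88.2
t 38.65 pos [ 0.4914 -0.3043  0.027 ] rv [ 0.133 -0.991  0.003] q [-0.73  0.36  1.94  0.    0.84  0.71] F [-0.6  1.   6.7] op 0.234 ff 88.20988981984556
```

```bash
python3 -m handwheel '[0,0,0.1,0,0,0,0,0,0.15,0,0,0,0,0,0.2,0,0,0,0,0,0.2,0,0,0,0,0,0.2,0,0,0]'
python3 -m handwheel '[0.0,0,0.2,0,0,0,0,0,0.2,0,0,0,0,0,0.15,0,0,0,0,0,0.1,0,0,0,0,0,0,0,0,0]'
python3 - <<'E'
from h import *
st(); C=cal("wrist"); im,d=imaging.read_camera("wrist"); cv2.imwrite("pics/w8.png",im); np.save("w8.npy",d)
E
```

```text
time: 39.07
eef_pos: [0.4894, -0.3027, 0.1528]
tcp_rot: [0.998, 0.067, -0.0, -0.0]
contact_force: [1.1, -0.2, -1.9]
opening: 0.233
finger_force: 88.6
time: 39.48
eef_pos: [0.4913, -0.3043, 0.2544]
tcp_rot: [0.998, 0.067, 0.003, 0.003]
contact_force: [0.8, -0.2, -1.6]
opening: 0.235
finger_force: 88.7
t 39.48 pos [ 0.4913 -0.3043  0.2544] rv [ 0.133 -0.991  0.006] q [-0.73  0.07  1.82  0.    1.25  0.71] F [ 0.8 -0.2 -1.6] op 0.235 ff 88.66214716807008
```

View pics/w8.png

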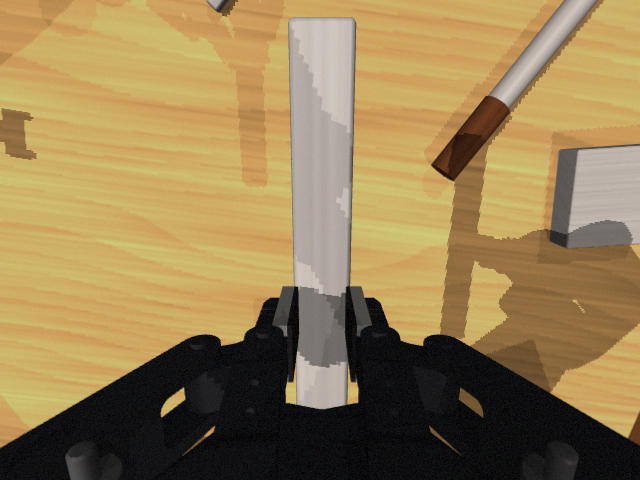

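The bar is held straight between the pads, with its far edge at row 17 and sides at columns 290 and 355.

```bash
python3 -m handwheel '[0,0,0,0,0,0,0,0,0,0,0,0]'
cat >> h.py <<'E'
def barpose():
    s=st(); C=cal("wrist"); im,d=imaging.read_camera("wrist"); P=cloud(C,d)
    T=Rn.from_quat(s["tcp_rot"]).as_matrix(); e=np.array(s["eef_pos"])
    L=(P-e)@T
    m=(abs(L[...,1])<.02)&(L[...,2]>-.02)&(L[...,2]<.03)&(L[...,0]>.02)&(L[...,0]<.125)
    q=L[m]; A=np.linalg.lstsq(np.c_[q[:,0],q[:,1],np.ones(len(q))],q[:,2],rcond=None)[0]
    r=cv2.minAreaRect(q[:,:2].astype(np.float32))
    print("plane",np.round(A,4),"xmax",np.percentile(q[:,0],99.5),"y",np.percentile(q[:,1],[1,99]),"rect",r,"n",len(q))
E
python3 -c "
from h import *
barpose()"
```

```text
time: 39.7
eef_pos: [0.489, -0.3024, 0.247]
tcp_rot: [0.998, 0.067, -0.001, -0.001]
contact_force: [0.1, -0.2, -2.6]
opening: 0.232
finger_force: 88.6
t 39.7 pos [ 0.489  -0.3024  0.247 ] rv [ 0.133 -0.991 -0.003] q [-0.73  0.07  1.83  0.    1.25  0.71] F [ 0.1 -0.2 -2.6] op 0.232 ff 88.6166147980839
plane [0.0035 0.0041 0.0158] xmax 0.11061011109569414 y [-0.01185008  0.01155977] rect ((0.06584036350250244, -0.0001519741490483284), (0.024176612496376038, 0.09165375679731369), 89.9841079711914) n 15523
```

```bash
python3 -m handwheel '[0.02,0.1,0,0,0,0,0.02,0.15,0,0,0,0.04,0.02,0.2,0,0,0,0.07,0.02,0.22,0,0,0,0.07,0.02,0.22,0,0,0,0.07]'
python3 -m handwheel '[0.02,0.22,0,0,0,0.07,0.02,0.22,0,0,0,0.07,0.02,0.22,0,0,0,0.07,0.02,0.22,0,0,0,0.07,0.02,0.22,0,0,0,0.07]'
python3 -m handwheel '[0.02,0.22,0,0,0,0.07,0.02,0.22,0,0,0,0.07,0.02,0.22,0,0,0,0.07,0.02,0.22,0,0,0,0.07,0.02,0.2,0,0,0,0.041]'
python3 -m handwheel '[0.02,0.2,0,0,0,0,0,0.12,0,0,0,0,0,0.06,0,0,0,0,0,0.035,0,0,0,0,0,0,0,0,0,0]'
python3 -m handwheel '[0,0,0,0,0,0,0,0,0,0,0,0]'
python3 -c "
from h import *
barpose()"
```

```text
time: 40.17
eef_pos: [0.5044, -0.1676, 0.248]
tcp_rot: [0.965, 0.262, -0.001, -0.001]
contact_force: [2.0, 0.4, -1.0]
opening: 0.239
finger_force: 88.6
time: 40.58
eef_pos: [0.5191, -0.0022, 0.2482]
tcp_rot: [0.857, 0.515, -0.001, -0.001]
contact_force: [1.2, 0.1, -1.5]
opening: 0.235
finger_force: 88.7
time: 41.0
eef_pos: [0.5338, 0.16, 0.2482]
tcp_rot: [0.702, 0.712, -0.001, -0.001]
contact_force: [-0.2, -0.2, -2.5]
opening: 0.234
finger_force: 88.6
time: 41.42
eef_pos: [0.5373, 0.2202, 0.2486]
tcp_rot: [0.703, 0.711, -0.001, -0.0]
contact_force: [0.4, -1.0, -1.9]
opening: 0.237
finger_force: 88.6
time: 41.58
eef_pos: [0.538, 0.2185, 0.2492]
tcp_rot: [0.704, 0.71, -0.0, 0.0]
contact_force: [0.0, -0.1, -2.0]
opening: 0.237
finger_force: 88.6
t 41.58 pos [0.538  0.2185 0.2492] rv [ 1.     0.008 -0.   ] q [ 0.21  0.08  1.81 -0.    1.25  0.2 ] F [ 0.  -0.1 -2. ] op 0.237 ff 88.64185973536223
plane [0.0024 0.006  0.0158] xmax 0.11098982343407893 y [-0.01202709  0.01138666] rect ((0.06600072234869003, -0.00031804945319890976), (0.02417241781949997, 0.09196610003709793), 89.99803924560547) n 15593
```

```bash
python3 -m handwheel '[-0.003,-0.09,-0.03,0,0,0,0,-0.06,-0.1,0,0,0,0,-0.03,-0.12,0,0,0,0,0,-0.1,0,0,0,0,0,-0.08,0,0,0]'
python3 -m handwheel '[0,0,-0.05,0,0,0,0,0,-0.03,0,0,0,0,0,-0.02,0,0,0,0,0,0,0,0,0,0,0,0,0,0,0]'
python3 -c "
from h import *
st()"
```

```text
time: 42.05
eef_pos: [0.537, 0.1907, 0.1833]
tcp_rot: [0.705, 0.71, -0.001, -0.0]
contact_force: [-0.2, 0.8, -2.2]
opening: 0.234
finger_force: 88.6
time: 42.47
eef_pos: [0.538, 0.1927, 0.1706]
tcp_rot: [0.704, 0.71, 0.0, 0.0]
contact_force: [-0.4, 0.5, -1.1]
opening: 0.233
finger_force: 88.7
t 42.47 pos [0.538  0.1927 0.1706] rv [1.    0.009 0.001] q [ 0.17  0.14  1.9  -0.    1.1   0.16] F [-0.4  0.5 -1.1] op 0.233 ff 88.65010301582515
```

```bash
python3 -m handwheel '[-0.002,-0.005,-0.025,0,0,0,0,0,-0.02,0,0,0,0,0,-0.01,0,0,0,0,0,-0.006,0,0,0,0,0,0,0,0,0]'
python3 -m handwheel '[0,0,-0.006,0,0,0,0,0,-0.004,0,0,0,0,0,0,0,0,0]'
python3 -c "
from h import *
st()"
```

```text
time: 42.88
eef_pos: [0.537, 0.1918, 0.1604]
tcp_rot: [0.704, 0.71, -0.0, -0.0]
contact_force: [0.8, 1.0, -2.1]
opening: 0.231
finger_force: 88.6
time: 43.13
eef_pos: [0.5374, 0.1919, 0.16]
tcp_rot: [0.704, 0.71, 0.0, 0.0]
contact_force: [-1.7, -0.7, 1.6]
opening: 0.236
finger_force: 89.1
t 43.13 pos [0.5374 0.1919 0.16  ] rv [1.    0.009 0.   ] q [ 0.17  0.15  1.91 -0.    1.08  0.16] F [-1.7 -0.7  1.6] op 0.236 ff 89.0878781187348
```

```bash
python3 -m handwheel '[0,0,0,0,0,0,0,0,0,0,0,0,0,0,0,0,0,0,0,0,0,0,0,0,0,0,0,0,0,0]' 0.45
python3 -m handwheel '[0,0,0.05,0,0,0,0,0,0.1,0,0,0,0,0,0.2,0,0,0,0,0,0.2,0,0,0,0,0,0.1,0,0,0]'
python3 -m handwheel '[0,0,0.1,0,0,0,0,0,0,0,0,0,0,0,0,0,0,0]'
python3 - <<'E'
from h import *
st(); C=cal("wrist"); im,d=imaging.read_camera("wrist"); cv2.imwrite("pics/w9.png",im); P=cloud(C,d)
m=(P[...,2]>.138)&(P[...,2]<.152)&(abs(P[...,0]-.538)<.014)&(abs(P[...,1]-.19)<.13)
q=P[m]; A=np.linalg.lstsq(np.c_[q[:,:2]-[.538,.19],np.ones(len(q))],q[:,2],rcond=None)[0]
print("plane",A); print(cv2.minAreaRect(q[:,:2].astype(np.float32)),q.min(0),q.max(0))
C=cal("top"); im,d=imaging.read_camera("top"); cv2.imwrite("pics/top9.png",im)
E
```

```text
time: 43.55
eef_pos: [0.5373, 0.1918, 0.1593]
tcp_rot: [0.704, 0.71, 0.0, 0.0]
contact_force: [-0.2, 0.8, 0.4]
opening: 0.454
finger_force: 0.0
time: 43.97
eef_pos: [0.5387, 0.1921, 0.2617]
tcp_rot: [0.704, 0.71, 0.003, 0.002]
contact_force: [1.0, -0.6, 0.8]
opening: 0.45
finger_force: 0.0
time: 44.22
eef_pos: [0.5376, 0.1919, 0.273]
tcp_rot: [0.704, 0.71, 0.001, 0.001]
contact_force: [0.1, 0.2, -0.2]
opening: 0.446
finger_force: 0.0
t 44.22 pos [0.5376 0.1919 0.273 ] rv [1.    0.009 0.003] q [0.17 0.04 1.81 0.   1.29 0.16] F [ 0.1  0.2 -0.2] op 0.446 ff 0.0
plane [-0.00391822 -0.00049958  0.14412346]
((0.5388826131820679, 0.18841376900672913), (0.02783774957060814, 0.2295943796634674), 0.524202823638916) [0.52411117 0.0735448  0.1381341 ] [0.55199003 0.30323908 0.14721429]
```

View pics/w9.png

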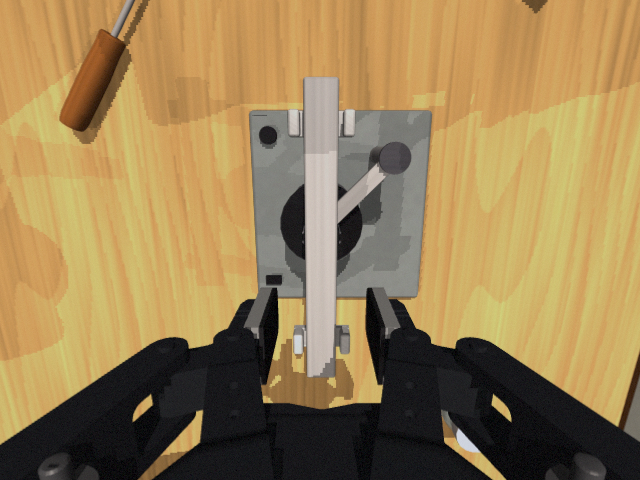

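The bar lies between the ears of both saddles, (293–350,122) and (297–348,340). It is level and centred, with its top at about 0.144 m, and the gripper is clear.

```bash
python3 -c "
from plant import ctrl
print(ctrl.sign_off())"
```

```text
the job is handed in; nothing more can be done
None
```

The job is handed in: all four castings are in the pot, the cap is screwed home, and the bar lies level and centred in both saddles. The last images confirm the cap and bar; sign-off returned no verdict.

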